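# Book in the filled cartons with the hand scanner and slide them onto the sealer's belt

## Robot

A 6-joint arm with a two-finger parallel gripper is mounted at the origin on the work surface. World frame = base frame: x ahead of the robot, y to its left, z up, the work surface at z = 0. Lengths are in mm, angles in rad, forces in N, time in s.
With the tool pointing down it reaches from about 275 to 750 mm from the base axis. Payload 10.2 kg.
Tool frame: the origin (TCP) lies between the finger pads; the fingertips stand 25 mm ahead of it and the grasp point (between the pads) lies 6 mm ahead of it; z points along the fingers, y is the line along which they close (so a half turn about z gives the same grasp; the last joint's range is limited). The gripper opens to 85 mm and grips with 20 to 120 N. Pads are 22 mm wide; open, the fingers measure 114 mm over their backs; the gripper's body (76 mm by 85 mm) begins 54 mm behind the grasp point. The pads swing forward as they close: fully open they stand 13 mm farther back than shut.
Start: joints at [-1.517, 0.313, 1.498, -0, 1.331, -0.223], TCP at [143.458, -505.026, 256.294] pointing down, gripper open.
Joint ranges: [-2.94, 2.94], [-0.97, 2.17], [0.19, 2.56], [-1.23, 4.37], [0.02, 3.11], [-2.88, 2.88]. Speed limits (rad/s): [2.39, 2.39, 3.01, 3.14, 3.14, 3.14].

## Interface

Orientations are given as a unit quaternion [w, x, y, z].
In Python, from rig import ctrl, eyes, finish_job gives the robot as it stands.
- The arm moves only by the tool step_arm, never from a script. Its argument "increments" is a list of rows, each an object of numbers: "dx", "dy", "dz": the shift along the tool's x, y, z in units of 25 mm (1.0 is 25 mm); "wx", "wy", "wz": the turn, a rotation vector about the tool's x, y, z in units of 6 degrees (1.0 is 6 degrees). A call has 1 to 5 rows; each row shifts and turns the commanded pose from where the row before left it, along the tool's axes as they then stand; what a row does not reach is not made up. A row lasts 1/10 s, in which the tool goes at most 50 mm and 8.59 degrees, less where a joint would pass 70% of its speed; a pose out of reach is approached as far as the arm can. A call is refused whole if a number of a shift passes 1 or a number of a turn 1, either way. A call with a gripper value outside its range is refused whole. "fingers" is the finger opening in mm, from 0 to 85.4, set as the call begins (left out, the last holds). The fingers move at their own pace and stop on an object; "squeeze" is the grip in N (left out, the last holds). Time passes only in rows, so rows that do not move let the fingers close. It gives the time, the measured TCP pose, the force, the opening and the grip force at its end, in the units of the state.
- ctrl.sense(): the state, without advancing time (a new reading comes with each control period).
- eyes.capture(name): name is "scene" or "top"; returns a dict with "frame" (384x512x3 uint8, blue, green, red), "fx", "fy", "cx", "cy" (pixels), "k1" (the pictures are not rectified: a ray, as slopes to the right and down, at radius r is drawn at 1 + k1 r^2 times it, then the intrinsics apply), "R" (3x3) and "t" (3): a world point X has camera coordinates R X + t. Camera axes: x right, y down, z forward; pixel columns grow to the right and rows downward; lengths in mm; the calibration is good to about 2 mm. A picture is of the moment at which its call begins. There is no depth.
- finish_job(): hands the job in; it is judged then, once.
Trained networks look in the newest picture that a camera, given by its name, has taken for a name from the list of things; names that differ only in an ending like _2 or _b are one class to them, and where a whole thing is asked for, a point or a joint stands for the part that bears it (a point fixed in the world has none). Each returns a list of dicts, best first, with "p" (0 to 1); they miss things now and then, are a little off and sometimes report something else, mostly with a low value. They report only what shows in the picture. A call takes as long as a camera call. They do not tell look-alikes from the thing itself.
- eyes.cut_out(camera, label): "mask" (384x512 bool, what is visible of it).
- eyes.landmark_of(camera, label): "point" ([x, y, z] in mm, in the coordinates of the camera as it stood for that picture, good to about 4 mm: a listed point, or the origin of a listed thing).
The state is a dict: "time_s": time; "joints": joint angles; "dq": joint speeds; "tau": joint torques, N m; "eef_pos": TCP position; "ee_rot": TCP orientation; "force": force on the tool from outside, world axes, zero at the start; "wrist_torque": the same for the moment, N m; "grip_width": opening from 0.0 (shut) to 1.0 (fully open); "grip_force": force on a finger pad.
Only numpy, scipy, OpenCV 4.12 (cv2) and the standard library are available. Lean on these libraries where they do the work, as an engineer would, in place of code of your own. Each camera call takes 0.05 s, during which the arm holds its last target. There are 200 camera calls.

## Task

Two or three filled cartons stand on the packing bench. With the hand scanner, read the label of each carton where it stands, the largest carton first and the smallest last: hold the scanner square to the label with its window about 80 mm from the label's centre, and keep it still for two seconds; then stand the scanner upright, window down, in the middle of its rubber pad and let go. After that slide every carton, without lifting or tipping it, onto the green belt until its whole back is snug and square against the steel guide rail, and leave the jar, jug and tape roll alone.

Things in the scene. Friction and masses are not known exactly. Their poses are not given: they have to be found in the camera images.
- scanner: Hand barcode scanner standing face-down: grey head 74 (x) x 56 (y) x 35 mm high at the bottom, upright white handle 40 (x) x 28 (y) mm from 35 to 150 mm height on the same centre axis; 0.2 kg. Grip the handle across its 28 mm (its y). Origin: centre of the underside, which is the window; z up along the handle; it reads along -z.
- scan_spot (a point): The scanner's reading point: 80 mm straight out from the middle of its window (at z = -80 mm in the scanner's frame, so below the table top while it stands on its pad). Bring it onto a label's centre.
- pad: Fixed square black rubber pad, 110 x 110 x 4 mm, on which the scanner stands, on one side of the bench or the other. Origin: centre of its underside, on the table.
- carton_large: Largest cardboard carton, 130 mm deep (x) x 150 mm wide (y) x 100 mm high, upright front wall 50 mm high, above it a front slope leaning back (25 degrees from level) that carries the label. 0.35 to 0.7 kg. Too wide to grip; it slides on the table. Origin: centre of its underside; its front with the label is its -x side, z up. None if there is no such carton in this run.
- carton_medium: Middle-sized cardboard carton, 110 mm deep (x) x 120 mm wide (y) x 80 mm high, upright front wall 55 mm high, above it a front slope leaning back (15 degrees from level) that carries the label. 0.25 to 0.5 kg. Too wide to grip; it slides on the table. Origin: centre of its underside; its front with the label is its -x side, z up. None if there is no such carton in this run.
- carton_small: Smallest cardboard carton, 90 mm deep (x) x 100 mm wide (y) x 50 mm high, flat-topped, label in the middle of the top. 0.15 to 0.3 kg. Too wide to grip; it slides on the table. Origin: centre of its underside; its front with the label is its -x side, z up. None if there is no such carton in this run.
- label_large: Paper barcode label (45 x 66 mm) on the largest carton, on its sloped front, facing up and roughly to the robot, centre 75 mm above the table. Origin: centre of the label; its z axis points squarely out of the label. Absent if the carton is.
- label_medium: Paper barcode label (45 x 66 mm) on the middle-sized carton, on its sloped front, facing up and roughly to the robot, centre 67 mm above the table. Origin: centre of the label; its z axis points squarely out of the label. Absent if the carton is.
- label_small: Paper barcode label (45 x 66 mm) on the smallest carton, flat on its top, facing up, 50 mm above the table. Origin: centre of the label; its z axis points squarely out of the label. Absent if the carton is.
- belt: Green belt of the sealer, 170 mm wide, flush with the table top, running left-right (its y) beyond the cartons; it does not move. Along its far side stands a fixed steel guide rail 32 mm high and 720 mm long (y -360 to +360 mm), its near face at x = +85 mm. Origin: middle of the belt at table height, level with the rail's middle; x points away from the robot, square to the rail; y along the belt.
- jar: Bystander: white-lidded jar, 72 mm across, 100 mm high, on the other side of the bench from the pad. Origin: centre of its underside.
- jug: Bystander: white handled jug, 90 mm across, 110 mm high, on the right, by the belt's right-hand end. Origin: centre of its underside.
- tape: Bystander: clear roll of packing tape, 100 mm across, 45 mm high, lying flat on the right, near the robot. Origin: centre of its underside.
Not all that is in view belongs to the job. Leave any red or turquoise look-alike of the carton_small alone.

How it is judged (in metres and radians):
On the way, in this order (a step that is already met when the one before it is completed fails the run):
1. large carton scanned before it is on the belt: reading point within 20 mm of the label centre, scanner square to the label within 0.25 rad, held so for 2 s (distance between scan_spot and label_large below 0.02 m and angle between the z axis of scanner and the z axis of label_large, either way round below 0.25 rad and x of carton_large in the frame of belt below -0.07 m), for 2 s.
2. medium carton scanned before it is on the belt: reading point within 20 mm of the label centre, scanner square to the label within 0.25 rad, held so for 2 s (distance between scan_spot and label_medium below 0.02 m and angle between the z axis of scanner and the z axis of label_medium, either way round below 0.25 rad and x of carton_medium in the frame of belt below -0.07 m), for 2 s.
3. small carton scanned before it is on the belt: reading point within 20 mm of the label centre, scanner square to the label within 0.25 rad, held so for 2 s (distance between scan_spot and label_small below 0.02 m and angle between the z axis of scanner and the z axis of label_small, either way round below 0.25 rad and x of carton_small in the frame of belt below -0.07 m), for 2 s.
4. the scanner stands upright, window down, on its pad (centres within 35 mm), let go and at rest, while every carton is still short of the belt's middle by 50 mm or more (horizontal distance between scanner and pad below 0.035 m and z of scanner in the frame of pad below 0.012 m and angle between scanner's own z axis and vertical below 0.1 rad and linear speed of scanner below 0.02 m/s and contact force between the fingers and scanner below 0.1 N and x of each of carton_large, carton_medium, carton_small in the frame of belt below -0.05 m), for 0.2 s.
At the end, for the whole second after the job is handed in: Every carton present stands flat on the belt with its back against the guide rail (gap at most 12 mm), between the rail's ends, turned at most 0.15 rad from square, at rest; the scanner stands upright on its pad, centres within 35 mm, released (horizontal distance between scanner and pad below 0.035 m and z of scanner in the frame of pad below 0.012 m and angle between scanner's own z axis and vertical below 0.1 rad and linear speed of each of scanner, carton_large, carton_medium, carton_small below 0.02 m/s and contact force between the fingers and scanner below 0.1 N and x of carton_large in the frame of belt between 0.008 and 0.028 m and y of carton_large in the frame of belt between -0.33 and 0.33 m and angle between the x axis of each of carton_large, carton_medium, carton_small and the x axis of belt, either way round below 0.15 rad and angle between each of carton_large, carton_medium, carton_small's own z axis and vertical below 0.08 rad and x of carton_medium in the frame of belt between 0.018 and 0.038 m and y of carton_medium in the frame of belt between -0.33 and 0.33 m and x of carton_small in the frame of belt between 0.028 and 0.048 m and y of carton_small in the frame of belt between -0.33 and 0.33 m); the robot touches nothing.
It fails at once if the large carton is lifted off the table (over 30 mm) or tipped (over 0.4 rad) (height (world z) of carton_large above 0.03 m or angle between carton_large's own z axis and vertical above 0.4 rad).
It fails at once if the medium carton is lifted off the table (over 30 mm) or tipped (over 0.4 rad) (height (world z) of carton_medium above 0.03 m or angle between carton_medium's own z axis and vertical above 0.4 rad).
It fails at once if the small carton is lifted off the table (over 30 mm) or tipped (over 0.4 rad) (height (world z) of carton_small above 0.03 m or angle between carton_small's own z axis and vertical above 0.4 rad).
It fails at once if the jar, jug or tape roll is moved by more than 30 mm (distance of any of jar, jug, tape from where it was at the start of the episode above 0.03 m).
Of carton_large, carton_medium, carton_small only 2 to 3 are there at a start; the rules pass over those that are not, and their reading is None.
At some moment in a run one of carton_large, carton_medium, carton_small may be knocked a few centimetres aside while the robot is not near it.
It also fails if it takes over 210 s, if anything falls off the work surface, if the arm or the gripper's body presses on something with over 40 N, if the wrist force passes 120 N, or if a joint passes its speed limit or range.

## Working session

There is one attempt and no reset: what is moved stays moved. The work goes in short steps, Python scripts to look and compute and a tool call to move; the robot and the scene stay as the last step left them, time stands still between calls to the robot, and variables do not carry over. Pictures are saved under pics/ and viewed, at most 14 in all, crops included, and the job is handed in when it is done.

Besides the shell and the picture viewer there is one more tool, called after ">>>" as a command line: name --argument value ..., lists and objects as JSON in quotes. step_arm: Moves the arm, as the interface text tells. Its arguments: {"type":"object","properties":{"increments":{"type":"array"},"fingers":{"type":"number"},"squeeze":{"type":"number"}},"required":["increments"]}

```bash
mkdir -p pics; cat > h.py <<'E'
import numpy as np, cv2
from rig import ctrl, eyes, finish_job
from scipy.spatial.transform import Rotation as Ro
def cap(c):
    d=eyes.capture(c); d['R']=np.array(d['R']); d['t']=np.array(d['t']); return d
def lm(c,d,n):
    out=[]
    for r in eyes.landmark_of(c,n):
        p=np.array(r['point']); out.append((round(r['p'],2),np.round(d['R'].T@(p-d['t']),1)))
    return out
def proj(d,X):
    X=np.atleast_2d(X); c=X@d['R'].T+d['t']; s=c[:,:2]/c[:,2:]; r2=(s**2).sum(1,keepdims=True)
    s=s*(1+d['k1']*r2); return s*[d['fx'],d['fy']]+[d['cx'],d['cy']]
def ray(d,px,z):
    px=np.atleast_2d(px).astype(float); s0=(px-[d['cx'],d['cy']])/[d['fx'],d['fy']]; s=s0.copy()
    for _ in range(20): s=s0/(1+d['k1']*(s**2).sum(1,keepdims=True))
    v=np.c_[s,np.ones(len(s))]@d['R']; o=-d['R'].T@d['t']
    return o+v*((z-o[2])/v[:,2])[:,None]
def state():
    s=ctrl.sense(); print({k:np.round(s[k],3) for k in ('time_s','eef_pos','ee_rot','joints','force','grip_width','grip_force')}); return s
E
python3 - <<'E'
from h import *
state()
for c in ('scene','top'):
    d=cap(c); cv2.imwrite(f'pics/{c}0.png',d['frame']); print(c,-d['R'].T@d['t'])
    for n in 'scanner pad carton_large carton_medium carton_small label_large label_medium label_small belt jar jug tape'.split():
        print(n,[(p,x.tolist()) for p,x in lm(c,d,n)])
E
```

```text
{'time_s': np.float64(0.0), 'eef_pos': array([ 143.449, -504.797,  255.737]), 'ee_rot': array([-0.001,  0.99 ,  0.138,  0.   ]), 'joints': array([-1.517,  0.313,  1.498,  0.   ,  1.331, -0.223]), 'force': array([-0.329,  0.372, -0.708]), 'grip_width': np.float64(0.998), 'grip_force': np.float64(0.0)}
scene [1451.80690457 -249.66689755 1178.44582683]
scanner [(0.8, [435.7, -401.3, 2.5])]
pad [(0.76, [451.5, -411.5, 1.2])]
carton_large [(0.7, [503.4, -208.0, 3.7]), (0.2, [449.5, -409.9, 0.4])]
carton_medium []
carton_small [(0.77, [247.1, 253.6, -1.3]), (0.63, [339.4, 113.7, 0.8]), (0.59, [504.8, 7.4, -0.7])]
label_large [(0.54, [490.3, -196.4, 73.3])]
label_medium []
label_small [(0.66, [499.9, 7.4, 49.9]), (0.55, [243.6, 254.5, 50.1]), (0.43, [340.4, 110.9, 50.3])]
belt [(0.79, [682.6, -21.7, -1.6])]
jar [(0.96, [448.8, 406.1, 0.1]), (0.52, [438.6, -401.1, 2.2])]
jug [(0.75, [581.0, -465.7, -1.6]), (0.51, [451.7, -409.1, 1.7])]
tape [(0.7, [270.2, -304.2, -3.5])]
top [ 286.56332742  -18.18543002 1329.61988941]
scanner [(0.63, [440.2, -402.9, 2.9]), (0.53, [506.4, 5.0, 49.8])]
pad [(0.72, [448.5, -413.5, -0.6]), (0.58, [504.8, 3.0, -1.0]), (0.26, [441.3, -405.1, 3.7])]
carton_large [(0.69, [505.0, -209.9, -0.9])]
carton_medium []
carton_small [(0.95, [505.9, 6.2, 2.0]), (0.95, [247.3, 249.8, -2.8]), (0.89, [340.1, 107.7, 2.9])]
label_large [(0.58, [585.9, -473.8, 1.8]), (0.53, [496.3, -203.8, 75.2])]
label_medium []
label_small [(0.71, [246.2, 250.1, 51.5]), (0.62, [505.6, 4.9, 49.5]), (0.56, [343.0, 108.2, 51.4])]
belt [(0.57, [684.0, -30.3, -2.2]), (0.56, [440.7, -403.9, 2.1])]
jar [(0.74, [447.3, 397.7, 3.9])]
jug [(0.86, [587.2, -473.9, 1.3])]
tape [(0.62, [269.9, -301.5, 1.5]), (0.22, [506.4, -209.2, 1.1])]
```

View pics/scene0.png

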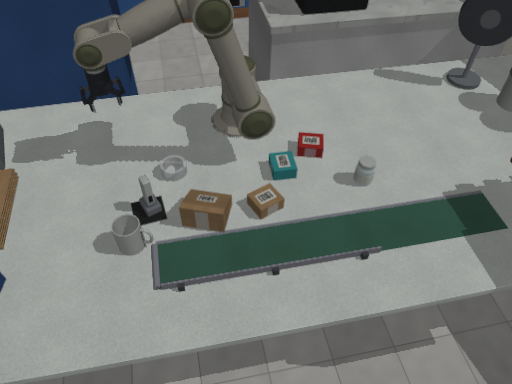

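View pics/top0.png

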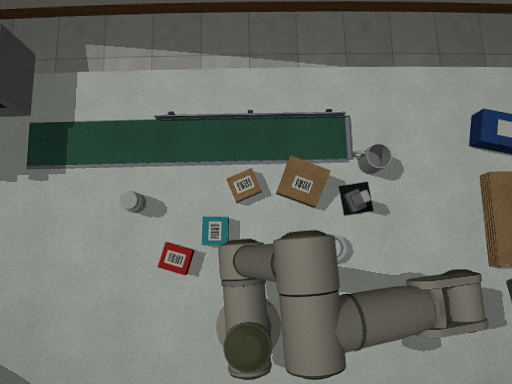

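The top view has the brown large carton at (303,182) and the brown small one at (244,185). Turquoise (215,231) and red (176,258) are look-alikes of the small one. The scanner is on its pad at (357,197), jug (377,157), jar (133,202), tape (338,247), and there is no medium carton. The scanner could only be confused with the white jug or jar; I choose the grey head with handle on the black pad. Next I fit the poses by silhouette.

```bash
cat >> h.py <<'E'
from scipy.optimize import minimize
def box(x0,x1,y,z0,z1): return np.array([[a,b,c] for a in(x0,x1) for b in(-y,y) for c in(z0,z1)],float)
PARTS={'carton_large':[np.array([[a,b,c] for a,c in((-65,0),(65,0),(-65,50),(42,100),(65,100)) for b in(-75,75)],float)],
'carton_small':[box(-45,45,50,0,50)],'scanner':[box(-37,37,28,0,35),box(-20,20,14,35,150)],'pad':[box(-55,55,55,0,4)]}
def mask_near(c,d,n,xyz):
    m=[r['mask'] for r in eyes.cut_out(c,n)]; u=proj(d,xyz)[0]
    m=[k for k in m if k.any()]
    best=min(m,key=lambda k:np.hypot(*(np.argwhere(k).mean(0)[::-1]-u)),default=None)
    if best is not None and np.hypot(*(np.argwhere(best).mean(0)[::-1]-u))>15: best=None
    return best
def render(d,parts,x,y,z,yaw):
    S=8; im=np.zeros((384*2,512*2),np.uint8); Rz=Ro.from_euler('z',yaw).as_matrix()
    for P in parts:
        q=(proj(d,P@Rz.T+[x,y,z])*2+.5)
        cv2.fillConvexPoly(im,cv2.convexHull(np.round(q*16).astype(np.int32)),255,shift=4)
    return cv2.resize(im,(512,384),interpolation=cv2.INTER_AREA)/255.
def fit(n,views,x0,z=0,yaws=None):
    M=[(d,mask_near(c,d,n,[x0[0],x0[1],z+30])) for c,d in views]; M=[(d,m.astype(float)) for d,m in M if m is not None]
    f=lambda p:np.mean([np.abs(render(d,PARTS[n],p[0],p[1],z,p[2]/50)-m).sum()/m.sum() for d,m in M])
    best=None
    for a in (np.arange(-.8,.8,.2) if yaws is None else yaws):
        r=minimize(f,[x0[0],x0[1],a*50],method='Nelder-Mead',options=dict(initial_simplex=np.array([[x0[0]+u,x0[1]+v,a*50+w] for u,v,w in((-4,-4,-3),(6,-2,-3),(-2,6,-3),(0,0,6))])))
        if best is None or r.fun<best.fun: best=r
    return np.round([best.x[0],best.x[1],best.x[2]/50],3),round(best.fun,3),len(M)
E
python3 - <<'E'
from h import *
V=[(c,cap(c)) for c in('scene','top')]
for n,x in (('carton_large',(504,-209)),('carton_small',(505,6)),('scanner',(438,-402)),('pad',(450,-412))):
    print(n,fit(n,V,x,4 if n=='scanner' else 0))
for c,d in V:
    m=max((r['mask'] for r in eyes.cut_out(c,'belt')),key=lambda k:k.sum())
    # near edge in world at z=0
    P=ray(d,np.argwhere(m)[:,::-1],0)
    xs=[];
    for y in range(-280,300,20):
        q=P[np.abs(P[:,1]-y)<8]
        if len(q): xs.append((y,q[:,0].min(),q[:,0].max()))
    xs=np.array(xs); print(c,np.polyfit(xs[:,0],xs[:,1],1),np.polyfit(xs[:,0],xs[:,2],1),P[:,1].min(),P[:,1].max())
d=V[1][1]; print('railpx->z32',ray(d,[[156,117],[345,114]],32))
cv2.imwrite('pics/crop.png',cv2.resize(d['frame'][90:280,120:390],None,fx=2.9,fy=2.9,interpolation=cv2.INTER_CUBIC))
E
```

```text
carton_large (array([ 5.05302e+02, -2.04647e+02, -3.88000e-01]), np.float64(0.064), 2)
carton_small (array([5.03001e+02, 6.05400e+00, 3.86000e-01]), np.float64(0.079), 2)
scanner (array([ 4.34178e+02, -3.98848e+02,  3.44000e-01]), np.float64(0.181), 2)
pad (array([ 4.46732e+02, -4.09893e+02,  1.28000e-01]), np.float64(0.876), 2)
scene [2.98202256e-03 5.88330522e+02] [1.03157931e-02 7.75033318e+02] -408.425849799735 1049.9445574485453
top [-1.26874829e-02  5.90677241e+02] [9.32742416e-03 7.87873629e+02] -414.48981658792235 982.067838777865
railpx->z32 [[ 767.96056795  324.39306476   32.        ]
 [ 765.36332245 -384.98472905   32.        ]]
```

View pics/crop.png

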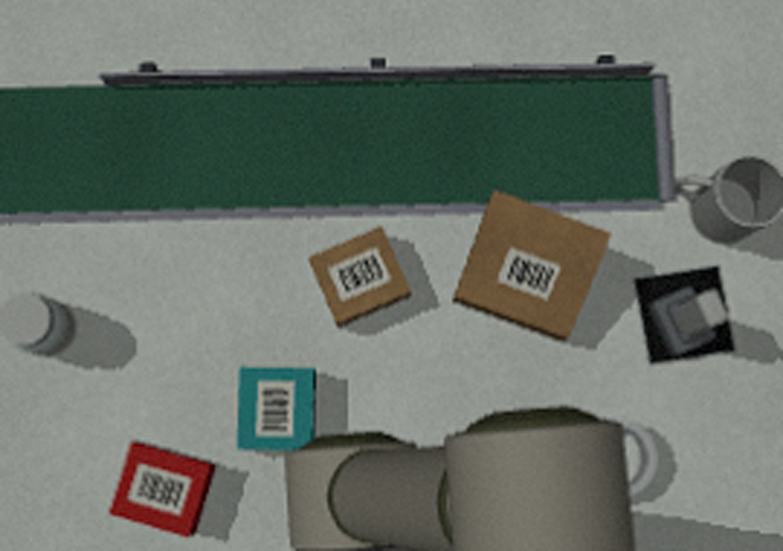

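The crop confirms the two brown cartons (large carton label at crop (530,273), small at (360,272)) and the scanner on its pad at (685,315). The red and turquoise ones stay untouched.

```bash
cat >> h.py <<'E'
def quat(s): w,x,y,z=s['ee_rot']; return Ro.from_quat([x,y,z,w])
def down(yaw,n=(0,0,1)):
    """tool z = -n, tool x as near as possible to heading yaw"""
    z=-np.array(n,float)/np.linalg.norm(n); x=np.array([np.cos(yaw),np.sin(yaw),0]); x-=z*(x@z); x/=np.linalg.norm(x)
    return Ro.from_matrix(np.c_[x,np.cross(z,x),z])
def plan(pos,R=None,p0=None,R0=None):
    """turn first (in place), then shift along the new tool axes"""
    s=ctrl.sense(); p0=np.array(s['eef_pos']) if p0 is None else np.array(p0,float); R0=quat(s) if R0 is None else R0
    if R is None: R=R0
    w=(R0.inv()*R).as_rotvec(degrees=True)/6; v=R.inv().apply(np.array(pos)-p0)/25
    for nm,q in(('turn',w),('shift',v)):
        n=int(np.ceil(np.abs(q).max()-1e-3)) or 1; print(nm,'total',np.round(q,2),'rows',n,'each',np.round(q/n,3))
    return np.array(pos,float),R
E
python3 - <<'E'
from h import *
p,R=plan((437,-401,230),down(.344))
plan((437,-401,118),R,p,R)
E
```

```text
turn total [ 0.   -0.   -0.64] rows 1 each [ 0.    -0.    -0.642]
shift total [12.46  0.04  1.05] rows 13 each [0.958 0.003 0.081]
turn total [0. 0. 0.] rows 1 each [0. 0. 0.]
shift total [0.   0.   4.48] rows 5 each [0.    0.    0.896]
```

>>> step_arm --increments '[{"wz":-0.64},{"dx":0.96,"dz":0.08},{"dx":0.96,"dz":0.08},{"dx":0.96,"dz":0.08},{"dx":0.96,"dz":0.08}]' --fingers 85

```text
invalid input at $.increments[0]: expected keys dx, dy, dz, wx, wy, wz
```

>>> step_arm --increments '[{"dx":0.96,"dz":0.08},{"dx":0.96,"dz":0.08},{"dx":0.96,"dz":0.08},{"dx":0.96,"dz":0.08},{"dx":0.96,"dz":0.08}]'

```text
invalid input at $.increments[0]: expected keys dx, dy, dz, wx, wy, wz
```

>>> step_arm --increments '[{"dx":0.96,"dz":0.08},{"dx":0.96,"dz":0.08},{"dx":0.96,"dz":0.08},{"dx":0.94,"dy":0.04,"dz":0.08},{}]'

```text
invalid input at $.increments[0]: expected keys dx, dy, dz, wx, wy, wz
```

```bash
python3 - <<'E'
from h import *
state()
V=[(c,cap(c)) for c in('scene','top')]
for c,d in V:
    print(c,lm(c,d,'scanner'),lm(c,d,'pad'))
    im=d['frame'].copy(); u=proj(d,[440,-402,60])[0].astype(int)
    cr=im[u[1]-45:u[1]+45,max(u[0]-60,0):u[0]+60]; cv2.imwrite(f'pics/s1{c}.png',cv2.resize(cr,None,fx=5,fy=5,interpolation=cv2.INTER_CUBIC)); print(u)
    for b in('scene','top'):
        pass
    print(fit('scanner',[(c,d)],(437,-401),4,[.1,.3,.5]))
E
```

```text
{'time_s': np.float64(1.9), 'eef_pos': array([ 143.444, -505.025,  256.308]), 'ee_rot': array([0.   , 0.99 , 0.138, 0.   ]), 'joints': array([-1.517,  0.313,  1.498,  0.   ,  1.331, -0.223]), 'force': array([-0.505, -0.315,  0.215]), 'grip_width': np.float64(0.997), 'grip_force': np.float64(0.0)}
scene [] [(0.72, array([ 4.472e+02, -4.113e+02,  4.000e-01]))]
[147 197]
(array([ 4.33272e+02, -3.99362e+02,  2.57000e-01]), np.float64(0.218), 1)
top [(0.9, array([ 438.3, -403.1,    2.4]))] [(0.92, array([ 445.5, -415.2,    0.9])), (0.75, array([ 586.8, -472.2,    0.9]))]
[357 198]
(array([ 436.751, -403.174,    0.453]), np.float64(0.163), 1)
```

View pics/s1scene.png

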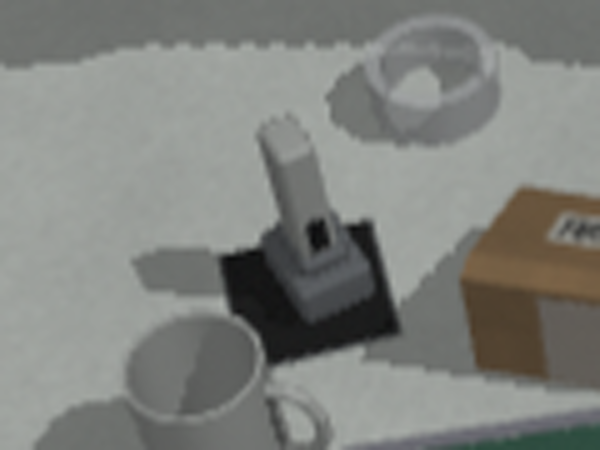

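The crop shows the scanner upright on its pad, handle top at (290,135), head at (318,275), turned about 0.38 rad. All keys are needed in each row.

>>> step_arm --increments '[{"dx":0,"dy":0,"dz":0,"wx":0,"wy":0,"wz":-0.98},{"dx":0.955,"dy":0.04,"dz":0.08,"wx":0,"wy":0,"wz":0},{"dx":0.955,"dy":0.04,"dz":0.08,"wx":0,"wy":0,"wz":0},{"dx":0.955,"dy":0.04,"dz":0.08,"wx":0,"wy":0,"wz":0},{"dx":0.955,"dy":0.04,"dz":0.08,"wx":0,"wy":0,"wz":0}]' --fingers 85

```text
time_s: 2.8
eef_pos: [234.5, -473.0, 248.3]
ee_rot: [0.0, 0.982, 0.188, 0.0]
force: [0.5, 0.2, -0.7]
grip_width: 0.995
grip_force: 0.0
```

>>> step_arm --increments '[{"dx":0.955,"dy":0.04,"dz":0.08,"wx":0,"wy":0,"wz":0},{"dx":0.955,"dy":0.04,"dz":0.08,"wx":0,"wy":0,"wz":0},{"dx":0.955,"dy":0.04,"dz":0.08,"wx":0,"wy":0,"wz":0},{"dx":0.955,"dy":0.04,"dz":0.08,"wx":0,"wy":0,"wz":0},{"dx":0.955,"dy":0.04,"dz":0.08,"wx":0,"wy":0,"wz":0}]'

```text
time_s: 3.3
eef_pos: [347.3, -433.4, 238.2]
ee_rot: [0.0, 0.982, 0.189, -0.0]
force: [-0.3, -0.6, 0.3]
grip_width: 0.996
grip_force: 0.0
```

>>> step_arm --increments '[{"dx":0.955,"dy":0.04,"dz":0.08,"wx":0,"wy":0,"wz":0},{"dx":0.955,"dy":0.04,"dz":0.08,"wx":0,"wy":0,"wz":0},{"dx":0.955,"dy":0.04,"dz":0.08,"wx":0,"wy":0,"wz":0},{"dx":0.955,"dy":0.02,"dz":0.08,"wx":0,"wy":0,"wz":0},{"dx":0,"dy":0,"dz":0,"wx":0,"wy":0,"wz":0}]'

```text
time_s: 3.8
eef_pos: [438.2, -400.5, 229.8]
ee_rot: [-0.0, 0.982, 0.19, 0.0]
force: [-0.0, -0.6, 0.8]
grip_width: 0.997
grip_force: 0.0
```

```bash
python3 - <<'E'
from h import *
state()
p,R=plan((436.5,-401.5,118),down(.38))
d=cap('scene'); cv2.imwrite('pics/a.png',cv2.resize(d['frame'][120:270,70:230],None,fx=4,fy=4))
E
```

```text
{'time_s': np.float64(3.8), 'eef_pos': array([ 438.212, -400.464,  229.773]), 'ee_rot': array([-0.   ,  0.982,  0.19 ,  0.   ]), 'joints': array([-9.380e-01,  4.840e-01,  1.319e+00,  1.000e-03,  1.339e+00,
        2.510e-01]), 'force': array([-0.026, -0.554,  0.812]), 'grip_width': np.float64(0.997), 'grip_force': np.float64(0.0)}
turn total [-0.01 -0.    0.02] rows 1 each [-0.006 -0.003  0.02 ]
shift total [-0.08  0.01  4.47] rows 5 each [-0.016  0.003  0.894]
```

View pics/a.png

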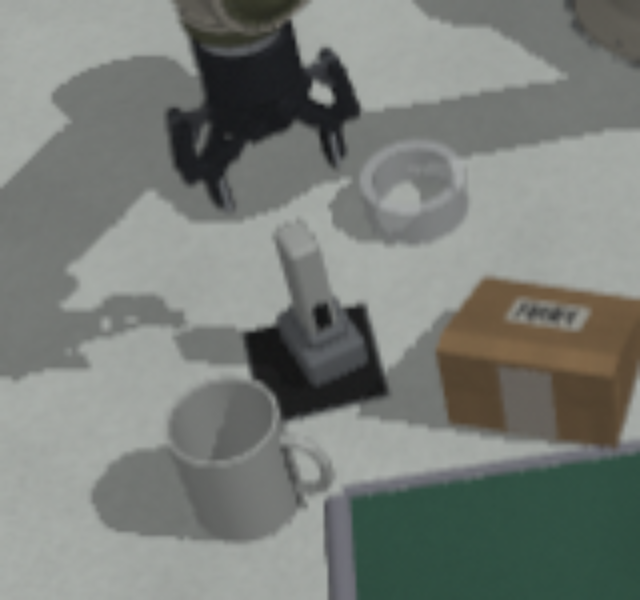

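The open fingers (tips at (225,200) and (338,165)) straddle the handle axis below them at (295,240). Descend and grip.

>>> step_arm --increments '[{"dx":-0.08,"dy":0.01,"dz":0.89,"wx":0,"wy":0,"wz":0},{"dx":0,"dy":0,"dz":0.89,"wx":0,"wy":0,"wz":0},{"dx":0,"dy":0,"dz":0.89,"wx":0,"wy":0,"wz":0},{"dx":0,"dy":0,"dz":0.89,"wx":0,"wy":0,"wz":0},{"dx":0,"dy":0,"dz":0.89,"wx":0,"wy":0,"wz":0}]'

```text
time_s: 4.35
eef_pos: [433.7, -403.2, 118.4]
ee_rot: [0.0, 0.982, 0.188, -0.0]
force: [1.1, -0.2, 0.2]
grip_width: 0.993
grip_force: 0.0
```

>>> step_arm --increments '[{"dx":0,"dy":0,"dz":0,"wx":0,"wy":0,"wz":0},{"dx":0,"dy":0,"dz":0,"wx":0,"wy":0,"wz":0},{"dx":0,"dy":0,"dz":0,"wx":0,"wy":0,"wz":0},{"dx":0,"dy":0,"dz":0,"wx":0,"wy":0,"wz":0},{"dx":0,"dy":0,"dz":0,"wx":0,"wy":0,"wz":0}]' --fingers 10 --squeeze 40

```text
time_s: 4.85
eef_pos: [434.8, -403.2, 120.3]
ee_rot: [0.001, 0.982, 0.189, 0.0]
force: [-2.3, -0.7, 5.1]
grip_width: 0.324
grip_force: 30.1
```

>>> step_arm --increments '[{"dx":0,"dy":0,"dz":0,"wx":0,"wy":0,"wz":0},{"dx":0,"dy":0,"dz":0,"wx":0,"wy":0,"wz":0},{"dx":0,"dy":0,"dz":0,"wx":0,"wy":0,"wz":0},{"dx":0,"dy":0,"dz":0,"wx":0,"wy":0,"wz":0},{"dx":0,"dy":0,"dz":0,"wx":0,"wy":0,"wz":0}]'

```text
time_s: 5.35
eef_pos: [434.8, -403.2, 120.3]
ee_rot: [0.001, 0.982, 0.189, 0.0]
force: [-1.1, -0.5, 5.2]
grip_width: 0.324
grip_force: 30.2
```

```bash
python3 - <<'E'
from h import *
V=[(c,cap(c)) for c in('scene','top')]
f=fit('carton_large',V,(505,-205),0,[-.4]); print(f); g=fit('carton_small',V,(503,6),0,[.4]); print(g)
x,y,a=f[0]; t=np.radians(25)
L=np.array([x-11.4*np.cos(a),y-11.4*np.sin(a),75]); n=np.array([-np.sin(t)*np.cos(a),-np.sin(t)*np.sin(a),np.cos(t)])
s=ctrl.sense(); R0=quat(s); p0=np.array(s['eef_pos'])+[0,0,150]
print(L,n); plan(L+196*n,down(.38,n),p0,R0)
plan(L+196*n,down(0,n),p0,R0)
E
```

```text
(array([ 5.05046e+02, -2.05096e+02, -3.87000e-01]), np.float64(0.094), 2)
(array([5.05107e+02, 6.52500e+00, 4.23000e-01]), np.float64(0.105), 2)
[ 494.48908174 -200.79350341   75.        ] [-0.39136372  0.1595012   0.90630779]
turn total [-2.94  2.93 -0.46] rows 3 each [-0.981  0.976 -0.155]
shift total [ 3.33 -8.72 -1.12] rows 9 each [ 0.37  -0.969 -0.124]
turn total [-2.33  3.46  3.23] rows 4 each [-0.581  0.866  0.809]
shift total [-0.27 -9.33 -1.12] rows 10 each [-0.027 -0.933 -0.112]
```

>>> step_arm --increments '[{"dx":0,"dy":0,"dz":-1,"wx":0,"wy":0,"wz":0},{"dx":0,"dy":0,"dz":-1,"wx":0,"wy":0,"wz":0},{"dx":0,"dy":0,"dz":-1,"wx":0,"wy":0,"wz":0},{"dx":0,"dy":0,"dz":-1,"wx":0,"wy":0,"wz":0},{"dx":0,"dy":0,"dz":-1,"wx":0,"wy":0,"wz":0}]'

```text
time_s: 6.15
eef_pos: [434.5, -402.4, 244.9]
ee_rot: [-0.0, 0.982, 0.189, -0.0]
force: [0.3, -0.8, -1.9]
grip_width: 0.323
grip_force: 29.6
```

>>> step_arm --increments '[{"dx":0,"dy":0,"dz":-1,"wx":0,"wy":0,"wz":0},{"dx":0,"dy":0,"dz":0,"wx":0,"wy":0,"wz":0},{"dx":0,"dy":0,"dz":0,"wx":0,"wy":0,"wz":0}]'

```text
time_s: 6.45
eef_pos: [434.5, -402.4, 268.2]
ee_rot: [-0.0, 0.982, 0.189, -0.0]
force: [-0.3, 0.4, -2.7]
grip_width: 0.325
grip_force: 29.7
```

>>> step_arm --increments '[{"dx":0,"dy":0,"dz":0,"wx":-0.735,"wy":0.73,"wz":-0.115},{"dx":0,"dy":0,"dz":0,"wx":-0.735,"wy":0.73,"wz":-0.115},{"dx":0,"dy":0,"dz":0,"wx":-0.735,"wy":0.73,"wz":-0.115},{"dx":0,"dy":0,"dz":0,"wx":-0.735,"wy":0.73,"wz":-0.115}]'

```text
time_s: 6.85
eef_pos: [434.1, -402.1, 267.2]
ee_rot: [0.121, 0.954, 0.207, 0.179]
force: [0.7, -0.0, -1.1]
grip_width: 0.321
grip_force: 30.3
```

>>> step_arm --increments '[{"dx":0.37,"dy":-0.97,"dz":-0.12,"wx":0,"wy":0,"wz":0},{"dx":0.37,"dy":-0.97,"dz":-0.12,"wx":0,"wy":0,"wz":0},{"dx":0.37,"dy":-0.97,"dz":-0.12,"wx":0,"wy":0,"wz":0},{"dx":0.37,"dy":-0.97,"dz":-0.12,"wx":0,"wy":0,"wz":0},{"dx":0.37,"dy":-0.97,"dz":-0.12,"wx":0,"wy":0,"wz":0}]'

```text
time_s: 7.35
eef_pos: [424.5, -271.1, 256.9]
ee_rot: [0.12, 0.955, 0.207, 0.177]
force: [1.0, 0.1, -1.4]
grip_width: 0.328
grip_force: 30.1
```

>>> step_arm --increments '[{"dx":0.37,"dy":-0.97,"dz":-0.12,"wx":0,"wy":0,"wz":0},{"dx":0.37,"dy":-0.97,"dz":-0.12,"wx":0,"wy":0,"wz":0},{"dx":0.37,"dy":-0.97,"dz":-0.12,"wx":0,"wy":0,"wz":0},{"dx":0.37,"dy":-0.97,"dz":-0.12,"wx":0,"wy":0,"wz":0},{"dx":0,"dy":0,"dz":0,"wx":0,"wy":0,"wz":0}]'

```text
time_s: 7.85
eef_pos: [416.8, -165.9, 248.9]
ee_rot: [0.119, 0.954, 0.209, 0.177]
force: [0.7, -0.1, -2.7]
grip_width: 0.323
grip_force: 30.1
```

```bash
python3 - <<'E'
from h import *
V=[(c,cap(c)) for c in('scene','top')]
s=state()
f=fit('carton_large',V,(505,-205),0,[-.4]); print(f)
for c,d in V: print(c,lm(c,d,'label_large'),lm(c,d,'carton_large'),lm(c,d,'scan_spot'),lm(c,d,'scanner'))
L=np.array([494.5,-200.8,75]); n=np.array([-.3914,.1595,.9063])
plan(L+196*n,down(.38,n))
d=V[0][1]; cv2.imwrite('pics/b.png',cv2.resize(d['frame'][110:270,110:310],None,fx=3.5,fy=3.5))
E
```

```text
{'time_s': np.float64(7.95), 'eef_pos': array([ 417.57 , -168.398,  249.883]), 'ee_rot': array([0.121, 0.954, 0.208, 0.177]), 'joints': array([-0.718, -0.05 ,  1.993,  0.193,  0.798,  0.316]), 'force': array([-0.959,  0.525, -0.692]), 'grip_width': np.float64(0.324), 'grip_force': np.float64(30.094)}
(array([ 5.06711e+02, -2.04649e+02, -3.89000e-01]), np.float64(0.297), 2)
scene [(0.58, array([ 494.4, -195.1,   74.6]))] [(0.77, array([ 505.7, -208.1,    3.5]))] [] [(0.82, array([ 463.8, -184.2,  142. ]))]
top [(0.48, array([ 496.5, -203.3,   73.3]))] [(0.69, array([ 506.8, -205.6,    1.2])), (0.57, array([504.2,   5.9,  52.6]))] [(0.32, array([682.3, -28.8,  -2.5]))] [(0.75, array([ 466.3, -188.1,  146.1]))]
turn total [-0.02  0.01 -0.01] rows 1 each [-0.023  0.012 -0.012]
shift total [ 0.01  0.04 -0.06] rows 1 each [ 0.008  0.04  -0.061]
```

View pics/b.png

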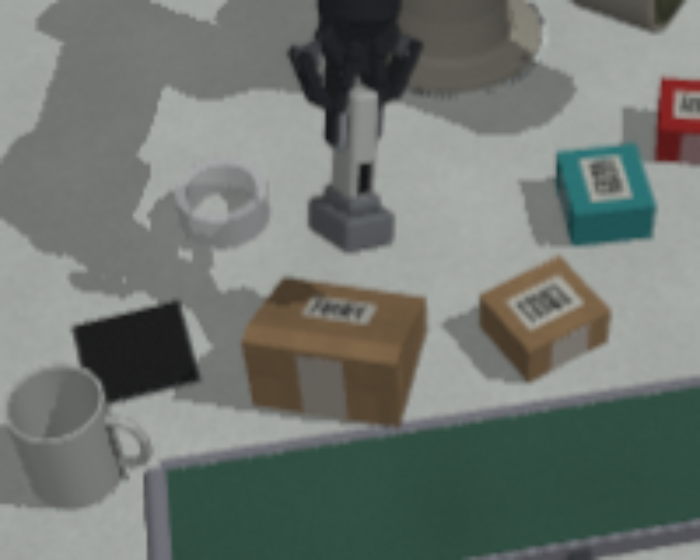

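The crop shows the scanner head (350,220) held square above the large carton's label (340,308), and the empty pad at (138,350). Hold for 2.5 s.

>>> step_arm --increments '[{"dx":0,"dy":0,"dz":0,"wx":0,"wy":0,"wz":0},{"dx":0,"dy":0,"dz":0,"wx":0,"wy":0,"wz":0},{"dx":0,"dy":0,"dz":0,"wx":0,"wy":0,"wz":0},{"dx":0,"dy":0,"dz":0,"wx":0,"wy":0,"wz":0},{"dx":0,"dy":0,"dz":0,"wx":0,"wy":0,"wz":0}]'

```text
time_s: 8.95
eef_pos: [417.9, -168.8, 250.9]
ee_rot: [0.121, 0.954, 0.208, 0.178]
force: [0.8, 0.2, -2.4]
grip_width: 0.325
grip_force: 30.1
```

>>> step_arm --increments '[{"dx":0,"dy":0,"dz":0,"wx":0,"wy":0,"wz":0},{"dx":0,"dy":0,"dz":0,"wx":0,"wy":0,"wz":0},{"dx":0,"dy":0,"dz":0,"wx":0,"wy":0,"wz":0},{"dx":0,"dy":0,"dz":0,"wx":0,"wy":0,"wz":0},{"dx":0,"dy":0,"dz":0,"wx":0,"wy":0,"wz":0}]'

```text
time_s: 9.45
eef_pos: [417.9, -168.8, 250.9]
ee_rot: [0.121, 0.954, 0.208, 0.178]
force: [0.2, 0.7, -1.8]
grip_width: 0.325
grip_force: 30.1
```

>>> step_arm --increments '[{"dx":0,"dy":0,"dz":0,"wx":0,"wy":0,"wz":0},{"dx":0,"dy":0,"dz":0,"wx":0,"wy":0,"wz":0},{"dx":0,"dy":0,"dz":0,"wx":0,"wy":0,"wz":0},{"dx":0,"dy":0,"dz":0,"wx":0,"wy":0,"wz":0},{"dx":0,"dy":0,"dz":0,"wx":0,"wy":0,"wz":0}]'

```text
time_s: 9.95
eef_pos: [417.9, -168.8, 250.9]
ee_rot: [0.121, 0.954, 0.208, 0.178]
force: [-0.4, -0.6, -2.2]
grip_width: 0.324
grip_force: 30.1
```

>>> step_arm --increments '[{"dx":0,"dy":0,"dz":0,"wx":0,"wy":0,"wz":0},{"dx":0,"dy":0,"dz":0,"wx":0,"wy":0,"wz":0},{"dx":0,"dy":0,"dz":0,"wx":0,"wy":0,"wz":0},{"dx":0,"dy":0,"dz":0,"wx":0,"wy":0,"wz":0},{"dx":0,"dy":0,"dz":0,"wx":0,"wy":0,"wz":0}]'

```text
time_s: 10.45
eef_pos: [417.9, -168.8, 250.9]
ee_rot: [0.121, 0.954, 0.208, 0.178]
force: [0.2, -0.5, -1.9]
grip_width: 0.323
grip_force: 30.1
```

>>> step_arm --increments '[{"dx":0,"dy":0,"dz":0,"wx":0,"wy":0,"wz":0},{"dx":0,"dy":0,"dz":0,"wx":0,"wy":0,"wz":0},{"dx":0,"dy":0,"dz":0,"wx":0,"wy":0,"wz":0},{"dx":0,"dy":0,"dz":0,"wx":0,"wy":0,"wz":0},{"dx":0,"dy":0,"dz":0,"wx":0,"wy":0,"wz":0}]'

```text
time_s: 10.95
eef_pos: [417.9, -168.8, 250.9]
ee_rot: [0.121, 0.954, 0.208, 0.178]
force: [-1.2, 1.1, -2.1]
grip_width: 0.322
grip_force: 30.1
```

```bash
python3 - <<'E'
from h import *
V=[(c,cap(c)) for c in('scene','top')]
print(fit('carton_large',V,(505,-205),0,[-.4])); 
g=fit('carton_small',V,(503,6),0,[.4]); print(g, fit('pad',V,(448,-412),0,[0,.2]),fit('pad',V[:1],(448,-412),0,[0,.2]))
for c,d in V: print(c,lm(c,d,'label_small'),lm(c,d,'pad'))
x,y,a=g[0]
p,R=plan((x,y,50+196),down(.38))
E
```

```text
(array([ 5.05296e+02, -2.04843e+02, -3.89000e-01]), np.float64(0.306), 2)
(array([5.02774e+02, 4.42000e+00, 3.86000e-01]), np.float64(0.085), 2) (array([ 4.46660e+02, -4.13508e+02,  1.35000e-01]), np.float64(0.038), 1) (array([ 4.44e+02, -4.16e+02, -6.00e-02]), np.float64(nan), 0)
scene [(0.62, array([338. , 112.6,  51.3])), (0.55, array([245.4, 251.7,  49.9])), (0.5, array([500.4,   9.2,  52.2]))] [(0.78, array([ 4.501e+02, -4.109e+02, -3.000e-01]))]
top [(0.79, array([507.8,   3.7,  52.5])), (0.52, array([246.4, 254.9,  52.7]))] [(0.94, array([ 449.4, -411.8,    4.1]))]
turn total [ 2.94 -2.92  0.45] rows 3 each [ 0.98  -0.973  0.152]
shift total [ 5.72 -5.18  0.2 ] rows 6 each [ 0.954 -0.863  0.033]
  return _methods._mean(a, axis=axis, dtype=dtype,
  ret = ret.dtype.type(ret / rcount)
```

>>> step_arm --increments '[{"dx":0,"dy":0,"dz":0,"wx":0.735,"wy":-0.73,"wz":0.113},{"dx":0,"dy":0,"dz":0,"wx":0.735,"wy":-0.73,"wz":0.113},{"dx":0,"dy":0,"dz":0,"wx":0.735,"wy":-0.73,"wz":0.113},{"dx":0,"dy":0,"dz":0,"wx":0.735,"wy":-0.73,"wz":0.113}]'

```text
time_s: 12.0
eef_pos: [418.1, -168.9, 251.3]
ee_rot: [-0.001, 0.982, 0.189, -0.002]
force: [0.1, 0.3, -2.4]
grip_width: 0.325
grip_force: 30.1
```

>>> step_arm --increments '[{"dx":0.953,"dy":-0.863,"dz":0.03,"wx":0,"wy":0,"wz":0},{"dx":0.953,"dy":-0.863,"dz":0.03,"wx":0,"wy":0,"wz":0},{"dx":0.953,"dy":-0.863,"dz":0.03,"wx":0,"wy":0,"wz":0},{"dx":0.953,"dy":-0.863,"dz":0.03,"wx":0,"wy":0,"wz":0},{"dx":0.953,"dy":-0.863,"dz":0.03,"wx":0,"wy":0,"wz":0}]'

```text
time_s: 12.5
eef_pos: [489.1, -23.2, 247.1]
ee_rot: [0.0, 0.982, 0.189, 0.0]
force: [-0.5, -0.5, -1.4]
grip_width: 0.322
grip_force: 30.6
```

>>> step_arm --increments '[{"dx":0.953,"dy":-0.863,"dz":0.03,"wx":0,"wy":0,"wz":0},{"dx":0,"dy":0,"dz":0,"wx":0,"wy":0,"wz":0},{"dx":0,"dy":0,"dz":0,"wx":0,"wy":0,"wz":0}]'

```text
time_s: 12.8
eef_pos: [502.7, 4.8, 246.2]
ee_rot: [0.0, 0.982, 0.19, -0.0]
force: [-1.5, 0.2, -1.7]
grip_width: 0.322
grip_force: 30.6
```

```bash
python3 - <<'E'
from h import *
V=[(c,cap(c)) for c in('scene','top')]
s=state()
print(fit('carton_small',V[:1],(503,6),0,[.4]),fit('carton_large',V,(505,-205),0,[-.4]))
for c,d in V: print(c,lm(c,d,'label_small'),lm(c,d,'scanner'))
plan((503.5,5.5,246),down(.38))
E
```

```text
{'time_s': np.float64(12.9), 'eef_pos': array([502.437,   3.831, 246.361]), 'ee_rot': array([ 0.   ,  0.982,  0.189, -0.   ]), 'joints': array([-0.226,  0.271,  1.58 , -0.   ,  1.29 ,  0.966]), 'force': array([ 0.17 , -0.318, -2.22 ]), 'grip_width': np.float64(0.325), 'grip_force': np.float64(30.624)}
(array([5.06302e+02, 8.25200e+00, 3.89000e-01]), np.float64(0.106), 1) (array([ 5.04066e+02, -2.04009e+02, -3.74000e-01]), np.float64(0.082), 2)
scene [(0.59, array([342.4, 111.9,  51.2])), (0.55, array([240.4, 249.2,  48.1])), (0.52, array([501.1,   5.4,  49.9]))] [(0.59, array([504.6,   6.1, 126.8])), (0.39, array([ 2.686e+02, -3.032e+02, -1.000e-01]))]
top [(0.62, array([682.4, -29. ,  -2.4])), (0.59, array([248.1, 251.4,  50.9]))] [(0.63, array([509.5,   4.5, 130.3]))]
turn total [ 0.  0. -0.] rows 1 each [ 0.002  0.001 -0.003]
shift total [ 0.06 -0.04  0.02] rows 1 each [ 0.057 -0.036  0.018]
```

Scanner origin and label agree within a few mm. Hold.

>>> step_arm --increments '[{"dx":0,"dy":0,"dz":0,"wx":0,"wy":0,"wz":0},{"dx":0,"dy":0,"dz":0,"wx":0,"wy":0,"wz":0},{"dx":0,"dy":0,"dz":0,"wx":0,"wy":0,"wz":0},{"dx":0,"dy":0,"dz":0,"wx":0,"wy":0,"wz":0},{"dx":0,"dy":0,"dz":0,"wx":0,"wy":0,"wz":0}]'

```text
time_s: 13.75
eef_pos: [502.6, 4.5, 246.4]
ee_rot: [0.0, 0.982, 0.189, -0.0]
force: [-0.2, 0.4, -1.8]
grip_width: 0.321
grip_force: 30.6
```

>>> step_arm --increments '[{"dx":0,"dy":0,"dz":0,"wx":0,"wy":0,"wz":0},{"dx":0,"dy":0,"dz":0,"wx":0,"wy":0,"wz":0},{"dx":0,"dy":0,"dz":0,"wx":0,"wy":0,"wz":0},{"dx":0,"dy":0,"dz":0,"wx":0,"wy":0,"wz":0},{"dx":0,"dy":0,"dz":0,"wx":0,"wy":0,"wz":0}]'

```text
time_s: 14.25
eef_pos: [502.6, 4.5, 246.4]
ee_rot: [0.0, 0.982, 0.189, -0.0]
force: [-0.2, -0.3, -2.1]
grip_width: 0.323
grip_force: 30.6
```

>>> step_arm --increments '[{"dx":0,"dy":0,"dz":0,"wx":0,"wy":0,"wz":0},{"dx":0,"dy":0,"dz":0,"wx":0,"wy":0,"wz":0},{"dx":0,"dy":0,"dz":0,"wx":0,"wy":0,"wz":0},{"dx":0,"dy":0,"dz":0,"wx":0,"wy":0,"wz":0},{"dx":0,"dy":0,"dz":0,"wx":0,"wy":0,"wz":0}]'

```text
time_s: 14.75
eef_pos: [502.6, 4.5, 246.4]
ee_rot: [0.0, 0.982, 0.189, -0.0]
force: [0.7, 0.6, -2.3]
grip_width: 0.326
grip_force: 30.6
```

>>> step_arm --increments '[{"dx":0,"dy":0,"dz":0,"wx":0,"wy":0,"wz":0},{"dx":0,"dy":0,"dz":0,"wx":0,"wy":0,"wz":0},{"dx":0,"dy":0,"dz":0,"wx":0,"wy":0,"wz":0},{"dx":0,"dy":0,"dz":0,"wx":0,"wy":0,"wz":0},{"dx":0,"dy":0,"dz":0,"wx":0,"wy":0,"wz":0}]'

```text
time_s: 15.25
eef_pos: [502.6, 4.4, 246.4]
ee_rot: [0.0, 0.982, 0.189, -0.0]
force: [0.3, -0.4, -1.7]
grip_width: 0.321
grip_force: 30.6
```

>>> step_arm --increments '[{"dx":0,"dy":0,"dz":0,"wx":0,"wy":0,"wz":0},{"dx":0,"dy":0,"dz":0,"wx":0,"wy":0,"wz":0},{"dx":0,"dy":0,"dz":0,"wx":0,"wy":0,"wz":0},{"dx":0,"dy":0,"dz":0,"wx":0,"wy":0,"wz":0},{"dx":0,"dy":0,"dz":0,"wx":0,"wy":0,"wz":0}]'

```text
time_s: 15.75
eef_pos: [502.6, 4.5, 246.4]
ee_rot: [0.0, 0.982, 0.189, -0.0]
force: [-1.3, 0.1, -2.0]
grip_width: 0.321
grip_force: 30.6
```

```bash
python3 - <<'E'
from h import *
V=[(c,cap(c)) for c in('scene','top')]
state()
print(fit('carton_small',V[:1],(503,6),0,[.4]),fit('carton_large',V,(505,-205),0,[-.4]))
p,R=plan((446,-411,246),down(.38))
plan((446,-411,121.5),R,p,R)
E
```

```text
{'time_s': np.float64(15.85), 'eef_pos': array([502.595,   4.466, 246.411]), 'ee_rot': array([ 0.   ,  0.982,  0.189, -0.   ]), 'joints': array([-0.225,  0.272,  1.579, -0.   ,  1.291,  0.966]), 'force': array([ 0.06 ,  0.352, -1.938]), 'grip_width': np.float64(0.323), 'grip_force': np.float64(30.626)}
(array([ 4.76597e+02, -2.73510e+01,  3.84000e-01]), np.float64(0.091), 1) (array([ 5.04626e+02, -2.04262e+02, -3.78000e-01]), np.float64(0.063), 2)
turn total [0. 0. 0.] rows 1 each [0.001 0.001 0.002]
shift total [-8.26 14.59  0.02] rows 15 each [-0.551  0.973  0.001]
turn total [0. 0. 0.] rows 1 each [0. 0. 0.]
shift total [0.   0.   4.98] rows 5 each [0.    0.    0.996]
```

```bash
python3 - <<'E'
from h import *
V=[(c,cap(c)) for c in('scene','top')]
g=fit('carton_small',V[:1],(478,-26),0,[.4]); print(g)
for c,d in V: print(c,lm(c,d,'label_small'))
plan((g[0][0],g[0][1],246),down(.38))
d=V[0][1]; cv2.imwrite('pics/c.png',cv2.resize(d['frame'][110:270,110:310],None,fx=3.5,fy=3.5))
E
```

```text
(array([ 4.78614e+02, -2.78360e+01,  3.67000e-01]), np.float64(0.078), 1)
scene [(0.71, array([246.8, 252.2,  51.3])), (0.62, array([4.515e+02, 4.060e+02, 3.000e-01])), (0.61, array([473.4, -26.7,  47.7])), (0.48, array([343.3, 111.2,  50.5]))]
top [(0.67, array([ 450.8, -411.4,   -1. ])), (0.6, array([247. , 250.6,  51.4])), (0.34, array([509.6,   3.4, 130. ]))]
turn total [0. 0. 0.] rows 1 each [0.001 0.001 0.002]
shift total [-1.37  0.84  0.02] rows 2 each [-0.685  0.422  0.008]
```

View pics/c.png

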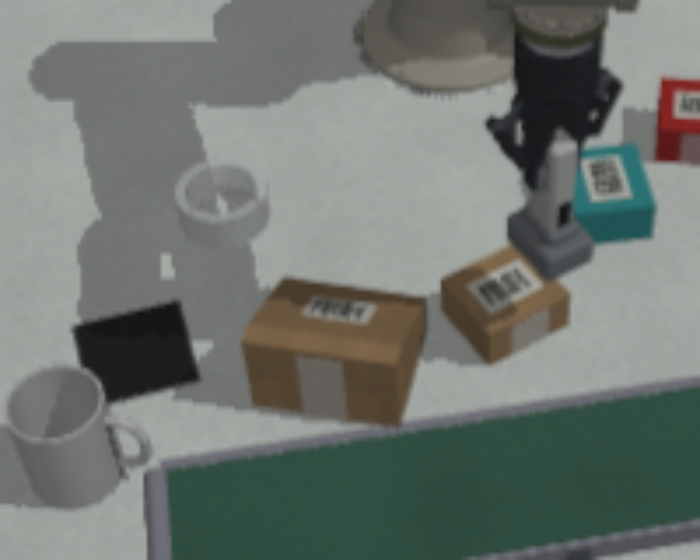

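The small carton was knocked aside (now at crop (505,300)) during the hold. Read it again at (477,-27).

>>> step_arm --increments '[{"dx":-0.69,"dy":0.42,"dz":0,"wx":0,"wy":0,"wz":0},{"dx":-0.69,"dy":0.42,"dz":0,"wx":0,"wy":0,"wz":0},{"dx":0,"dy":0,"dz":0,"wx":0,"wy":0,"wz":0},{"dx":0,"dy":0,"dz":0,"wx":0,"wy":0,"wz":0},{"dx":0,"dy":0,"dz":0,"wx":0,"wy":0,"wz":0}]'

```text
time_s: 16.75
eef_pos: [478.6, -27.5, 246.5]
ee_rot: [0.0, 0.982, 0.189, 0.0]
force: [-0.7, 0.2, -2.9]
grip_width: 0.325
grip_force: 30.3
```

>>> step_arm --increments '[{"dx":0,"dy":0,"dz":0,"wx":0,"wy":0,"wz":0},{"dx":0,"dy":0,"dz":0,"wx":0,"wy":0,"wz":0},{"dx":0,"dy":0,"dz":0,"wx":0,"wy":0,"wz":0},{"dx":0,"dy":0,"dz":0,"wx":0,"wy":0,"wz":0},{"dx":0,"dy":0,"dz":0,"wx":0,"wy":0,"wz":0}]'

```text
time_s: 17.25
eef_pos: [478.4, -27.8, 246.4]
ee_rot: [0.0, 0.982, 0.189, -0.0]
force: [0.1, 0.1, -1.8]
grip_width: 0.327
grip_force: 30.3
```

>>> step_arm --increments '[{"dx":0,"dy":0,"dz":0,"wx":0,"wy":0,"wz":0},{"dx":0,"dy":0,"dz":0,"wx":0,"wy":0,"wz":0},{"dx":0,"dy":0,"dz":0,"wx":0,"wy":0,"wz":0},{"dx":0,"dy":0,"dz":0,"wx":0,"wy":0,"wz":0},{"dx":0,"dy":0,"dz":0,"wx":0,"wy":0,"wz":0}]'

```text
time_s: 17.75
eef_pos: [478.3, -27.9, 246.4]
ee_rot: [0.0, 0.982, 0.189, -0.0]
force: [0.5, -0.8, -1.6]
grip_width: 0.322
grip_force: 30.3
```

>>> step_arm --increments '[{"dx":0,"dy":0,"dz":0,"wx":0,"wy":0,"wz":0},{"dx":0,"dy":0,"dz":0,"wx":0,"wy":0,"wz":0},{"dx":0,"dy":0,"dz":0,"wx":0,"wy":0,"wz":0},{"dx":0,"dy":0,"dz":0,"wx":0,"wy":0,"wz":0},{"dx":0,"dy":0,"dz":0,"wx":0,"wy":0,"wz":0}]'

```text
time_s: 18.25
eef_pos: [478.3, -27.8, 246.4]
ee_rot: [0.0, 0.982, 0.189, -0.0]
force: [0.5, -0.2, -1.4]
grip_width: 0.324
grip_force: 30.3
```

>>> step_arm --increments '[{"dx":0,"dy":0,"dz":0,"wx":0,"wy":0,"wz":0},{"dx":0,"dy":0,"dz":0,"wx":0,"wy":0,"wz":0},{"dx":0,"dy":0,"dz":0,"wx":0,"wy":0,"wz":0},{"dx":0,"dy":0,"dz":0,"wx":0,"wy":0,"wz":0},{"dx":0,"dy":0,"dz":0,"wx":0,"wy":0,"wz":0}]'

```text
time_s: 18.75
eef_pos: [478.3, -27.8, 246.4]
ee_rot: [0.0, 0.982, 0.189, -0.0]
force: [0.4, -0.2, -0.6]
grip_width: 0.322
grip_force: 30.3
```

>>> step_arm --increments '[{"dx":0,"dy":0,"dz":0,"wx":0,"wy":0,"wz":0},{"dx":0,"dy":0,"dz":0,"wx":0,"wy":0,"wz":0},{"dx":0,"dy":0,"dz":0,"wx":0,"wy":0,"wz":0},{"dx":0,"dy":0,"dz":0,"wx":0,"wy":0,"wz":0},{"dx":0,"dy":0,"dz":0,"wx":0,"wy":0,"wz":0}]'

```text
time_s: 19.25
eef_pos: [478.3, -27.9, 246.4]
ee_rot: [0.0, 0.982, 0.189, -0.0]
force: [0.8, 0.2, -1.6]
grip_width: 0.322
grip_force: 30.3
```

```bash
python3 - <<'E'
from h import *
V=[(c,cap(c)) for c in('scene','top')]
state()
print(fit('carton_small',V[:1],(477,-27),0,[.4]),fit('carton_large',V,(505,-205),0,[-.4]))
for c,d in V: print(lm(c,d,'scanner'))
p,R=plan((446,-411,246),down(.38))
E
```

```text
{'time_s': np.float64(19.35), 'eef_pos': array([478.349, -27.857, 246.403]), 'ee_rot': array([ 0.   ,  0.982,  0.189, -0.   ]), 'joints': array([-0.303,  0.22 ,  1.646, -0.   ,  1.276,  0.887]), 'force': array([ 0.021, -0.201, -2.677]), 'grip_width': np.float64(0.329), 'grip_force': np.float64(30.265)}
(array([ 4.75528e+02, -2.74290e+01,  4.17000e-01]), np.float64(0.121), 1) (array([ 5.05458e+02, -2.05048e+02, -3.85000e-01]), np.float64(0.055), 2)
[(0.84, array([480. , -27. , 127.4]))]
[(0.41, array([480.8, -30.2, 128. ]))]
turn total [0. 0. 0.] rows 1 each [0.001 0.001 0.002]
shift total [-6.89 13.75  0.02] rows 14 each [-0.492  0.982  0.001]
```

>>> step_arm --increments '[{"dx":-0.49,"dy":0.98,"dz":0,"wx":0,"wy":0,"wz":0},{"dx":-0.49,"dy":0.98,"dz":0,"wx":0,"wy":0,"wz":0},{"dx":-0.49,"dy":0.98,"dz":0,"wx":0,"wy":0,"wz":0},{"dx":-0.49,"dy":0.98,"dz":0,"wx":0,"wy":0,"wz":0},{"dx":-0.49,"dy":0.98,"dz":0,"wx":0,"wy":0,"wz":0}]'

```text
time_s: 20.1
eef_pos: [466.7, -165.4, 246.5]
ee_rot: [0.0, 0.982, 0.189, -0.0]
force: [0.3, 0.7, -2.1]
grip_width: 0.32
grip_force: 30.5
```

>>> step_arm --increments '[{"dx":-0.49,"dy":0.98,"dz":0,"wx":0,"wy":0,"wz":0},{"dx":-0.49,"dy":0.98,"dz":0,"wx":0,"wy":0,"wz":0},{"dx":-0.49,"dy":0.98,"dz":0,"wx":0,"wy":0,"wz":0},{"dx":-0.49,"dy":0.98,"dz":0,"wx":0,"wy":0,"wz":0},{"dx":-0.49,"dy":0.98,"dz":0,"wx":0,"wy":0,"wz":0}]'

```text
time_s: 20.6
eef_pos: [455.3, -302.0, 246.4]
ee_rot: [0.0, 0.982, 0.189, -0.0]
force: [0.6, 0.1, -2.4]
grip_width: 0.323
grip_force: 30.5
```

>>> step_arm --increments '[{"dx":-0.49,"dy":0.98,"dz":0,"wx":0,"wy":0,"wz":0},{"dx":-0.49,"dy":0.98,"dz":0,"wx":0,"wy":0,"wz":0},{"dx":-0.49,"dy":0.98,"dz":0,"wx":0,"wy":0,"wz":0},{"dx":-0.51,"dy":0.99,"dz":0,"wx":0,"wy":0,"wz":0},{"dx":0,"dy":0,"dz":0,"wx":0,"wy":0,"wz":0}]'

```text
time_s: 21.1
eef_pos: [445.1, -413.1, 245.7]
ee_rot: [0.0, 0.982, 0.188, -0.0]
force: [-0.1, -0.6, -2.2]
grip_width: 0.323
grip_force: 30.6
```

>>> step_arm --increments '[{"dx":0,"dy":0,"dz":1,"wx":0,"wy":0,"wz":0},{"dx":0,"dy":0,"dz":1,"wx":0,"wy":0,"wz":0},{"dx":0,"dy":0,"dz":1,"wx":0,"wy":0,"wz":0},{"dx":0,"dy":0,"dz":1,"wx":0,"wy":0,"wz":0},{"dx":0,"dy":0,"dz":0,"wx":0,"wy":0,"wz":0}]'

```text
time_s: 21.6
eef_pos: [445.2, -408.7, 143.3]
ee_rot: [-0.003, 0.982, 0.189, -0.001]
force: [0.4, 0.4, -2.0]
grip_width: 0.322
grip_force: 30.5
```

```bash
python3 - <<'E'
from h import *
V=[(c,cap(c)) for c in('scene','top')]
s=state()
for c,d in V: print(c,lm(c,d,'scanner'),lm(c,d,'pad'))
print(fit('carton_small',V,(477,-27),0,[.4]))
E
```

```text
{'time_s': np.float64(21.7), 'eef_pos': array([ 446.267, -410.295,  147.205]), 'ee_rot': array([0.   , 0.982, 0.189, 0.   ]), 'joints': array([-0.936,  0.587,  1.379, -0.   ,  1.175,  0.254]), 'force': array([-0.683, -0.004, -1.285]), 'grip_width': np.float64(0.328), 'grip_force': np.float64(30.511)}
scene [(0.84, array([ 448. , -406.9,   23.5]))] [(0.64, array([ 4.503e+02, -4.113e+02, -3.000e-01]))]
top [] [(0.68, array([ 449.9, -412. ,    0.6]))]
(array([ 4.75914e+02, -2.93700e+01,  3.69000e-01]), np.float64(0.644), 2)
```

>>> step_arm --increments '[{"dx":0,"dy":0,"dz":0.5,"wx":0,"wy":0,"wz":0},{"dx":0,"dy":0,"dz":0.3,"wx":0,"wy":0,"wz":0},{"dx":0,"dy":0,"dz":0.15,"wx":0,"wy":0,"wz":0},{"dx":0,"dy":0,"dz":0.06,"wx":0,"wy":0,"wz":0},{"dx":0,"dy":0,"dz":0,"wx":0,"wy":0,"wz":0}]'

```text
time_s: 22.5
eef_pos: [446.0, -410.5, 121.1]
ee_rot: [-0.0, 0.982, 0.189, -0.0]
force: [-0.9, 0.1, -2.0]
grip_width: 0.326
grip_force: 30.6
```

>>> step_arm --increments '[{"dx":0,"dy":0,"dz":0,"wx":0,"wy":0,"wz":0},{"dx":0,"dy":0,"dz":0,"wx":0,"wy":0,"wz":0},{"dx":0,"dy":0,"dz":0,"wx":0,"wy":0,"wz":0}]'

```text
time_s: 22.8
eef_pos: [446.1, -410.5, 121.4]
ee_rot: [0.0, 0.982, 0.189, 0.0]
force: [0.2, 0.5, -1.1]
grip_width: 0.323
grip_force: 30.6
```

>>> step_arm --increments '[{"dx":0,"dy":0,"dz":0.05,"wx":0,"wy":0,"wz":0},{"dx":0,"dy":0,"dz":0.04,"wx":0,"wy":0,"wz":0},{"dx":0,"dy":0,"dz":0,"wx":0,"wy":0,"wz":0},{"dx":0,"dy":0,"dz":0,"wx":0,"wy":0,"wz":0}]'

```text
time_s: 23.2
eef_pos: [446.0, -410.6, 120.3]
ee_rot: [0.001, 0.982, 0.189, 0.0]
force: [-3.5, 2.6, 8.2]
grip_width: 0.321
grip_force: 32.2
```

>>> step_arm --increments '[{"dx":0,"dy":0,"dz":0,"wx":0,"wy":0,"wz":0},{"dx":0,"dy":0,"dz":0,"wx":0,"wy":0,"wz":0},{"dx":0,"dy":0,"dz":0,"wx":0,"wy":0,"wz":0},{"dx":0,"dy":0,"dz":0,"wx":0,"wy":0,"wz":0},{"dx":0,"dy":0,"dz":0,"wx":0,"wy":0,"wz":0}]' --fingers 85

```text
time_s: 23.7
eef_pos: [446.0, -410.4, 118.9]
ee_rot: [0.0, 0.982, 0.189, -0.0]
force: [0.8, 0.6, -0.4]
grip_width: 0.995
grip_force: 0.0
```

>>> step_arm --increments '[{"dx":0,"dy":0,"dz":0,"wx":0,"wy":0,"wz":0},{"dx":0,"dy":0,"dz":-0.5,"wx":0,"wy":0,"wz":0},{"dx":0,"dy":0,"dz":-1,"wx":0,"wy":0,"wz":0},{"dx":0,"dy":0,"dz":-1,"wx":0,"wy":0,"wz":0},{"dx":0,"dy":0,"dz":-1,"wx":0,"wy":0,"wz":0}]'

```text
time_s: 24.2
eef_pos: [446.0, -410.4, 208.5]
ee_rot: [0.0, 0.982, 0.189, 0.0]
force: [0.4, -0.4, -0.2]
grip_width: 0.994
grip_force: 0.0
```

>>> step_arm --increments '[{"dx":0,"dy":0,"dz":-1,"wx":0,"wy":0,"wz":0},{"dx":0,"dy":0,"dz":-1,"wx":0,"wy":0,"wz":0},{"dx":0,"dy":0,"dz":0,"wx":0,"wy":0,"wz":0}]'

```text
time_s: 24.5
eef_pos: [446.6, -411.2, 261.2]
ee_rot: [0.003, 0.982, 0.189, 0.002]
force: [-0.5, 0.1, -0.1]
grip_width: 0.999
grip_force: 0.0
```

```bash
python3 - <<'E'
from h import *
V=[(c,cap(c)) for c in('scene','top')]
s=state()
for c,d in V: print(c,lm(c,d,'scanner'),lm(c,d,'pad'))
print(fit('carton_small',V,(477,-27),0,[.4]),fit('carton_large',V,(505,-205),0,[-.4]))
print(fit('carton_small',V[1:],(477,-27),0,[.4]),fit('scanner',V[:1],(446,-410),4,[.4]))
d=V[0][1]; cv2.imwrite('pics/d.png',cv2.resize(d['frame'][110:270,70:310],None,fx=3.3,fy=3.3))
E
```

```text
{'time_s': np.float64(24.6), 'eef_pos': array([ 445.993, -410.378,  257.08 ]), 'ee_rot': array([0.001, 0.982, 0.189, 0.   ]), 'joints': array([-0.937,  0.494,  1.233, -0.   ,  1.413,  0.254]), 'force': array([ 0.539, -0.406, -0.672]), 'grip_width': np.float64(0.998), 'grip_force': np.float64(0.0)}
scene [(0.96, array([ 445.8, -410.5,    1.2])), (0.56, array([471.6, -26.8,  50.3]))] [(0.79, array([ 453.2, -411.6,   -2. ])), (0.19, array([ 495. , -194.8,   75.2]))]
top [(0.4, array([ 451.2, -411.5,    1.5]))] [(0.62, array([ 448.4, -414.7,    2.9]))]
(array([ 4.7700e+02, -2.8678e+01,  4.1900e-01]), np.float64(0.354), 2) (array([ 5.05079e+02, -2.04086e+02, -3.75000e-01]), np.float64(0.053), 2)
(array([ 4.75913e+02, -3.24910e+01,  4.38000e-01]), np.float64(0.609), 1) (array([ 4.47170e+02, -4.07457e+02,  2.67000e-01]), np.float64(0.183), 1)
```

View pics/d.png

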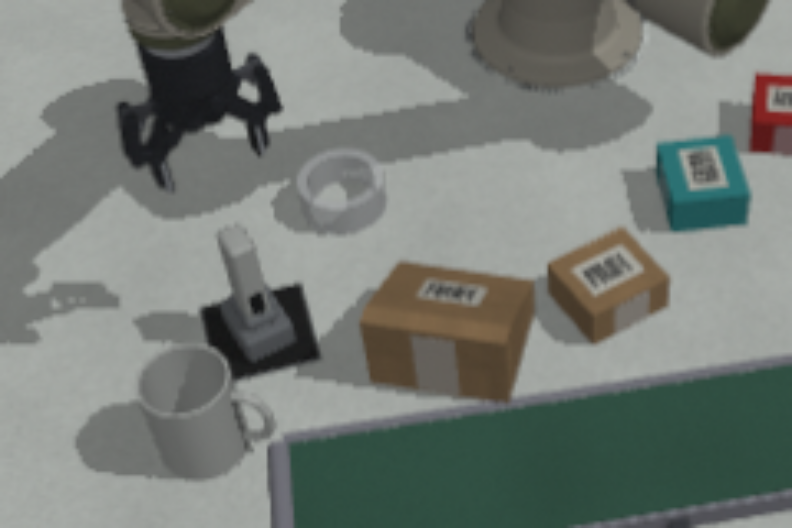

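The scanner stands upright in the middle of its pad (crop (258,330)), free of the fingers. Now go behind the large carton with the tool square to the belt and the fingers open as a two-point pusher.

```bash
python3 - <<'E'
from h import *
p,R=plan((378,-190,257),down(0))
plan((378,-190,40),R,p,R)
E
```

```text
turn total [-0.    0.    3.63] rows 4 each [-0.     0.001  0.908]
shift total [-2.72 -8.82 -0.03] rows 9 each [-0.302 -0.98  -0.003]
turn total [0. 0. 0.] rows 1 each [0. 0. 0.]
shift total [0.   0.   8.68] rows 9 each [0.    0.    0.964]
```

>>> step_arm --increments '[{"dx":0,"dy":0,"dz":0,"wx":0,"wy":0,"wz":0.908},{"dx":0,"dy":0,"dz":0,"wx":0,"wy":0,"wz":0.908},{"dx":0,"dy":0,"dz":0,"wx":0,"wy":0,"wz":0.908},{"dx":0,"dy":0,"dz":0,"wx":0,"wy":0,"wz":0.908}]' --fingers 75

```text
time_s: 25.5
eef_pos: [446.0, -410.4, 256.4]
ee_rot: [0.0, 1.0, -0.002, -0.0]
force: [0.4, -0.6, -1.5]
grip_width: 0.877
grip_force: 0.0
```

>>> step_arm --increments '[{"dx":-0.3,"dy":-0.98,"dz":0,"wx":0,"wy":0,"wz":0},{"dx":-0.3,"dy":-0.98,"dz":0,"wx":0,"wy":0,"wz":0},{"dx":-0.3,"dy":-0.98,"dz":0,"wx":0,"wy":0,"wz":0},{"dx":-0.3,"dy":-0.98,"dz":0,"wx":0,"wy":0,"wz":0},{"dx":-0.3,"dy":-0.98,"dz":0,"wx":0,"wy":0,"wz":0}]'

```text
time_s: 26.0
eef_pos: [408.1, -286.9, 256.5]
ee_rot: [0.0, 1.0, -0.0, 0.0]
force: [0.8, -0.7, -0.9]
grip_width: 0.874
grip_force: 0.0
```

>>> step_arm --increments '[{"dx":-0.3,"dy":-0.98,"dz":0,"wx":0,"wy":0,"wz":0},{"dx":-0.3,"dy":-0.98,"dz":0,"wx":0,"wy":0,"wz":0},{"dx":-0.3,"dy":-0.98,"dz":0,"wx":0,"wy":0,"wz":0},{"dx":-0.32,"dy":-0.98,"dz":0,"wx":0,"wy":0,"wz":0},{"dx":0,"dy":0,"dz":0,"wx":0,"wy":0,"wz":0}]'

```text
time_s: 26.5
eef_pos: [377.5, -187.9, 256.8]
ee_rot: [0.0, 1.0, 0.001, 0.0]
force: [-0.0, 0.2, -0.6]
grip_width: 0.88
grip_force: 0.0
```

>>> step_arm --increments '[{"dx":0,"dy":0,"dz":0.96,"wx":0,"wy":0,"wz":0},{"dx":0,"dy":0,"dz":0.96,"wx":0,"wy":0,"wz":0},{"dx":0,"dy":0,"dz":0.96,"wx":0,"wy":0,"wz":0},{"dx":0,"dy":0,"dz":0.96,"wx":0,"wy":0,"wz":0},{"dx":0,"dy":0,"dz":0.96,"wx":0,"wy":0,"wz":0}]'

```text
time_s: 27.0
eef_pos: [378.3, -190.7, 135.5]
ee_rot: [0.0, 1.0, -0.0, 0.0]
force: [0.4, -0.1, 0.2]
grip_width: 0.878
grip_force: 0.0
```

>>> step_arm --increments '[{"dx":0,"dy":0,"dz":0.96,"wx":0,"wy":0,"wz":0},{"dx":0,"dy":0,"dz":0.96,"wx":0,"wy":0,"wz":0},{"dx":0,"dy":0,"dz":0.96,"wx":0,"wy":0,"wz":0},{"dx":0,"dy":0,"dz":0.9,"wx":0,"wy":0,"wz":0},{"dx":0,"dy":0,"dz":0,"wx":0,"wy":0,"wz":0}]'

```text
time_s: 27.5
eef_pos: [377.2, -189.7, 40.0]
ee_rot: [-0.001, 1.0, -0.0, -0.002]
force: [-0.3, 1.3, -0.2]
grip_width: 0.879
grip_force: 0.0
```

```bash
python3 - <<'E'
from h import *
V=[(c,cap(c)) for c in('scene','top')]
s=state(); plan((378,-190,40),down(0))
print(fit('carton_large',V,(505,-205),0,[-.4]),fit('carton_small',V[:1],(477,-27),0,[.4]))
for c,d in V: print(lm(c,d,'belt'))
E
```

```text
{'time_s': np.float64(27.6), 'eef_pos': array([ 378.299, -190.491,   42.268]), 'ee_rot': array([ 0.,  1., -0., -0.]), 'joints': array([-0.745,  0.424,  2.016, -0.   ,  0.702,  0.827]), 'force': array([ 0.14 , -1.149, -0.361]), 'grip_width': np.float64(0.878), 'grip_force': np.float64(0.0)}
turn total [ 0.  0. -0.] rows 1 each [ 0.002  0.001 -0.003]
shift total [-0.01 -0.02  0.09] rows 1 each [-0.012 -0.02   0.091]
(array([ 5.03786e+02, -2.04656e+02, -3.99000e-01]), np.float64(0.197), 2) (array([ 4.76382e+02, -2.62680e+01,  3.25000e-01]), np.float64(0.092), 1)
[(0.56, array([ 6.822e+02, -2.210e+01, -2.000e-01]))]
[(0.9, array([680.4, -28.5,  -2.6])), (0.65, array([ 507.4, -208.4,    1.5]))]
```

>>> step_arm --increments '[{"dx":0.5,"dy":0,"dz":0.05,"wx":0,"wy":0,"wz":0},{"dx":0.5,"dy":0,"dz":0,"wx":0,"wy":0,"wz":0},{"dx":0.5,"dy":0,"dz":0,"wx":0,"wy":0,"wz":0},{"dx":0.5,"dy":0,"dz":0,"wx":0,"wy":0,"wz":0},{"dx":0.5,"dy":0,"dz":0,"wx":0,"wy":0,"wz":0}]'

```text
time_s: 28.35
eef_pos: [440.7, -190.1, 41.2]
ee_rot: [0.0, 1.0, -0.0, -0.0]
force: [-4.6, -1.0, 1.9]
grip_width: 0.878
grip_force: 1.6
```

>>> step_arm --increments '[{"dx":0.4,"dy":0,"dz":0,"wx":0,"wy":0,"wz":0},{"dx":0.4,"dy":0,"dz":0,"wx":0,"wy":0,"wz":0},{"dx":0.4,"dy":0,"dz":0,"wx":0,"wy":0,"wz":0},{"dx":0.4,"dy":0,"dz":0,"wx":0,"wy":0,"wz":0},{"dx":0.4,"dy":0,"dz":0,"wx":0,"wy":0,"wz":0}]'

```text
time_s: 28.85
eef_pos: [491.2, -190.0, 40.7]
ee_rot: [0.0, 1.0, -0.0, -0.0]
force: [-4.1, -1.2, 2.6]
grip_width: 0.879
grip_force: 2.0
```

```bash
python3 - <<'E'
from h import *
V=[(c,cap(c)) for c in('scene','top')]
s=state()
print(fit('carton_large',V,(535,-205),0,[-.3,0]),fit('carton_large',V[:1],(535,-205),0,[-.3,0]))
E
```

```text
{'time_s': np.float64(28.95), 'eef_pos': array([ 491.917, -189.979,   40.729]), 'ee_rot': array([0.   , 1.   , 0.   , 0.001]), 'joints': array([-0.591,  0.591,  1.712,  0.   ,  0.837,  0.979]), 'force': array([-0.046,  0.067,  0.439]), 'grip_width': np.float64(0.876), 'grip_force': np.float64(0.0)}
(array([ 5.73691e+02, -1.82761e+02, -1.70000e-01]), np.float64(0.048), 1) (array([ 5.73691e+02, -1.82761e+02, -1.70000e-01]), np.float64(0.048), 1)
```

>>> step_arm --increments '[{"dx":0.45,"dy":0,"dz":0,"wx":0,"wy":0,"wz":0},{"dx":0.45,"dy":0,"dz":0,"wx":0,"wy":0,"wz":0},{"dx":0.45,"dy":0,"dz":0,"wx":0,"wy":0,"wz":0},{"dx":0.45,"dy":0,"dz":0,"wx":0,"wy":0,"wz":0},{"dx":0.45,"dy":0,"dz":0,"wx":0,"wy":0,"wz":0}]'

```text
time_s: 29.6
eef_pos: [546.3, -189.8, 40.5]
ee_rot: [-0.0, 1.0, -0.0, -0.001]
force: [-5.1, -1.0, 1.6]
grip_width: 0.878
grip_force: 1.9
```

>>> step_arm --increments '[{"dx":0.4,"dy":0,"dz":0,"wx":0,"wy":0,"wz":0},{"dx":0.4,"dy":0,"dz":0,"wx":0,"wy":0,"wz":0},{"dx":0.4,"dy":0,"dz":0,"wx":0,"wy":0,"wz":0},{"dx":0.4,"dy":0,"dz":0,"wx":0,"wy":0,"wz":0},{"dx":0.4,"dy":0,"dz":0,"wx":0,"wy":0,"wz":0}]'

```text
time_s: 30.1
eef_pos: [596.3, -189.8, 40.5]
ee_rot: [-0.0, 1.0, 0.0, -0.001]
force: [-5.0, 0.5, 1.4]
grip_width: 0.882
grip_force: 2.1
```

```bash
python3 - <<'E'
from h import *
V=[(c,cap(c)) for c in('scene','top')]
s=state()
print(fit('carton_large',V,(680,-184),0,[-.1,0]),fit('carton_large',V[:1],(680,-184),0,[-.1,0]))
E
```

```text
{'time_s': np.float64(30.2), 'eef_pos': array([ 597.178, -189.86 ,   40.515]), 'ee_rot': array([0., 1., 0., 0.]), 'joints': array([-0.495,  0.761,  1.382,  0.   ,  0.997,  1.076]), 'force': array([ 0.439, -0.65 , -0.55 ]), 'grip_width': np.float64(0.879), 'grip_force': np.float64(0.0)}
(array([ 6.76168e+02, -1.76364e+02, -2.10000e-02]), np.float64(1.026), 2) (array([ 6.71662e+02, -1.75522e+02,  1.00000e-03]), np.float64(0.048), 1)
```

>>> step_arm --increments '[{"dx":0.2,"dy":0,"dz":0,"wx":0,"wy":0,"wz":0},{"dx":0.2,"dy":0,"dz":0,"wx":0,"wy":0,"wz":0},{"dx":0.2,"dy":0,"dz":0,"wx":0,"wy":0,"wz":0},{"dx":0.2,"dy":0,"dz":0,"wx":0,"wy":0,"wz":0},{"dx":0.1,"dy":0,"dz":0,"wx":0,"wy":0,"wz":0}]'

```text
time_s: 30.85
eef_pos: [619.7, -189.9, 40.6]
ee_rot: [0.0, 1.0, 0.0, -0.0]
force: [-3.8, 0.3, 0.8]
grip_width: 0.875
grip_force: 1.6
```

>>> step_arm --increments '[{"dx":0.1,"dy":0,"dz":0,"wx":0,"wy":0,"wz":0},{"dx":0.08,"dy":0,"dz":0,"wx":0,"wy":0,"wz":0}]'

```text
time_s: 31.05
eef_pos: [623.9, -189.9, 40.6]
ee_rot: [0.0, 1.0, -0.0, -0.0]
force: [-2.0, 0.1, 0.0]
grip_width: 0.878
grip_force: 1.2
```

>>> step_arm --increments '[{"dx":0.08,"dy":0,"dz":0,"wx":0,"wy":0,"wz":0}]'

```text
time_s: 31.15
eef_pos: [625.9, -189.9, 40.6]
ee_rot: [0.0, 1.0, -0.0, -0.0]
force: [-2.2, -0.2, -1.0]
grip_width: 0.882
grip_force: 1.1
```

Not yet at the rail; keep edging on in small bites.

>>> step_arm --increments '[{"dx":0.08,"dy":0,"dz":0,"wx":0,"wy":0,"wz":0},{"dx":0.04,"dy":0,"dz":0,"wx":0,"wy":0,"wz":0}]'

```text
time_s: 31.35
eef_pos: [628.0, -189.9, 40.6]
ee_rot: [-0.0, 1.0, -0.0, -0.002]
force: [-12.5, 0.8, 5.9]
grip_width: 0.879
grip_force: 6.5
```

>>> step_arm --increments '[{"dx":0.06,"dy":0,"dz":0,"wx":0,"wy":0,"wz":0}]'

```text
time_s: 31.45
eef_pos: [628.0, -189.9, 40.6]
ee_rot: [-0.001, 1.0, -0.0, -0.004]
force: [-26.4, 1.1, 12.0]
grip_width: 0.88
grip_force: 12.8
```

>>> step_arm --increments '[{"dx":0.06,"dy":0,"dz":0,"wx":0,"wy":0,"wz":0}]'

```text
time_s: 31.55
eef_pos: [628.1, -189.9, 40.6]
ee_rot: [-0.001, 1.0, 0.0, -0.006]
force: [-36.5, 2.4, 18.3]
grip_width: 0.877
grip_force: 18.1
```

```bash
python3 - <<'E'
from h import *
V=[(c,cap(c)) for c in('scene','top')]
s=state()
print(fit('carton_large',V[:1],(700,-176),0,[-.1,0]))
d=V[0][1]; cv2.imwrite('pics/e.png',cv2.resize(d['frame'][150:300,140:340],None,fx=3.6,fy=3.6))
E
```

```text
{'time_s': np.float64(31.65), 'eef_pos': array([ 628.078, -189.871,   40.628]), 'ee_rot': array([-0.001,  1.   ,  0.   , -0.006]), 'joints': array([-0.47 ,  0.822,  1.263, -0.004,  1.068,  1.102]), 'force': array([-29.657,   1.472,  13.926]), 'grip_width': np.float64(0.877), 'grip_force': np.float64(14.81)}
(array([ 6.91903e+02, -1.75720e+02, -1.70000e-02]), np.float64(0.151), 1)
```

View pics/e.png

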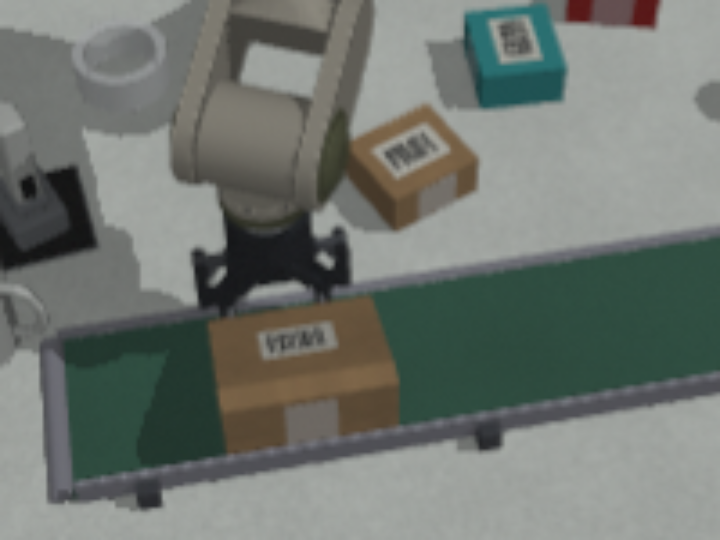

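The large carton's back is flush against the rail (crop (310,420)), with a clear force rise. Back off and go behind the small carton.

>>> step_arm --increments '[{"dx":-0.6,"dy":0,"dz":0,"wx":0,"wy":0,"wz":0},{"dx":-1,"dy":0,"dz":0,"wx":0,"wy":0,"wz":0},{"dx":-1,"dy":0,"dz":-1,"wx":0,"wy":0,"wz":0},{"dx":-1,"dy":0,"dz":-1,"wx":0,"wy":0,"wz":0},{"dx":-1,"dy":0,"dz":-1,"wx":0,"wy":0,"wz":0}]'

```text
time_s: 32.2
eef_pos: [516.3, -190.1, 116.9]
ee_rot: [0.0, 1.0, -0.0, 0.001]
force: [0.4, -0.6, 0.5]
grip_width: 0.879
grip_force: 0.0
```

>>> step_arm --increments '[{"dx":-1,"dy":-0.6,"dz":-1,"wx":0,"wy":0,"wz":0},{"dx":-1,"dy":-0.9,"dz":-1,"wx":0,"wy":0,"wz":0},{"dx":-1,"dy":-1,"dz":0,"wx":0,"wy":0,"wz":0},{"dx":-1,"dy":-1,"dz":0,"wx":0,"wy":0,"wz":0},{"dx":-1,"dy":-1,"dz":0,"wx":0,"wy":0,"wz":0}]' --fingers 45

```text
time_s: 32.7
eef_pos: [391.3, -76.7, 166.3]
ee_rot: [0.001, 1.0, -0.0, 0.001]
force: [0.4, -0.1, 0.6]
grip_width: 0.524
grip_force: 0.0
```

```bash
python3 - <<'E'
from h import *
V=[(c,cap(c)) for c in('scene','top')]
s=state()
print(fit('carton_large',V[:1],(702,-176),0,[-.1,0]),fit('carton_small',V[:1],(477,-27),0,[.4]),fit('carton_small',V[1:],(477,-27),0,[.4]))
p,R=plan((378,-28,165),down(0))
plan((378,-28,40),R,p,R)
E
```

```text
{'time_s': np.float64(32.8), 'eef_pos': array([390.054, -75.256, 166.073]), 'ee_rot': array([-0.   ,  1.   ,  0.001,  0.   ]), 'joints': array([-0.488,  0.138,  1.979,  0.   ,  1.025,  1.081]), 'force': array([ 1.791, -0.47 , -0.598]), 'grip_width': np.float64(0.527), 'grip_force': np.float64(0.0)}
(array([ 6.91111e+02, -1.73491e+02, -1.00000e-02]), np.float64(0.162), 1) (array([ 4.77509e+02, -2.72480e+01,  3.88000e-01]), np.float64(0.037), 1) (array([ 4.73e+02, -3.10e+01,  3.40e-01]), np.float64(nan), 0)
turn total [ 0.01 -0.02 -0.  ] rows 1 each [ 0.012 -0.021 -0.002]
shift total [-0.59 -2.    0.05] rows 2 each [-0.295 -1.     0.026]
turn total [0. 0. 0.] rows 1 each [0. 0. 0.]
shift total [0. 0. 5.] rows 5 each [0. 0. 1.]
  return _methods._mean(a, axis=axis, dtype=dtype,
  ret = ret.dtype.type(ret / rcount)
```

The small carton must not end up beside the large one's left edge (y ≈ -101), so I first nudge it left with shut fingers on its right front part. That also squares it.

>>> step_arm --increments '[{"dx":0.84,"dy":0.75,"dz":0,"wx":0,"wy":0,"wz":0},{"dx":0.84,"dy":0.75,"dz":0,"wx":0,"wy":0,"wz":0},{"dx":0.84,"dy":0.75,"dz":0,"wx":0,"wy":0,"wz":0},{"dx":0.84,"dy":0.75,"dz":0,"wx":0,"wy":0,"wz":0},{"dx":0,"dy":0,"dz":0,"wx":0,"wy":0,"wz":0}]' --fingers 0

```text
time_s: 33.45
eef_pos: [478.1, -155.2, 165.3]
ee_rot: [0.001, 1.0, -0.001, 0.001]
force: [-0.6, -0.1, -0.3]
grip_width: -0.002
grip_force: 0.0
```

>>> step_arm --increments '[{"dx":0,"dy":0,"dz":1,"wx":0,"wy":0,"wz":0},{"dx":0,"dy":0,"dz":1,"wx":0,"wy":0,"wz":0},{"dx":0,"dy":0,"dz":1,"wx":0,"wy":0,"wz":0},{"dx":0,"dy":0,"dz":1,"wx":0,"wy":0,"wz":0},{"dx":0,"dy":0,"dz":0.9,"wx":0,"wy":0,"wz":0}]'

```text
time_s: 33.95
eef_pos: [475.8, -152.7, 41.9]
ee_rot: [0.0, 1.0, -0.0, -0.0]
force: [1.6, -0.2, 0.1]
grip_width: -0.001
grip_force: 0.0
```

>>> step_arm --increments '[{"dx":0,"dy":-0.6,"dz":0,"wx":0,"wy":0,"wz":0},{"dx":0,"dy":-0.5,"dz":0,"wx":0,"wy":0,"wz":0},{"dx":0,"dy":-0.5,"dz":0,"wx":0,"wy":0,"wz":0},{"dx":0,"dy":-0.4,"dz":0,"wx":0,"wy":0,"wz":0},{"dx":0,"dy":-0.4,"dz":0,"wx":0,"wy":0,"wz":0}]'

```text
time_s: 34.45
eef_pos: [476.3, -91.7, 44.0]
ee_rot: [0.001, 1.0, 0.0, 0.001]
force: [0.2, -2.4, 1.2]
grip_width: -0.002
grip_force: 1.2
```

>>> step_arm --increments '[{"dx":0,"dy":-0.4,"dz":0,"wx":0,"wy":0,"wz":0},{"dx":0,"dy":-0.4,"dz":0,"wx":0,"wy":0,"wz":0},{"dx":0,"dy":-0.2,"dz":0,"wx":0,"wy":0,"wz":0}]'

```text
time_s: 34.75
eef_pos: [475.8, -66.6, 43.3]
ee_rot: [0.0, 1.0, 0.0, 0.0]
force: [-0.0, -3.1, 1.8]
grip_width: -0.001
grip_force: 1.3
```

```bash
python3 - <<'E'
from h import *
V=[(c,cap(c)) for c in('scene','top')]
s=state()
print(fit('carton_small',V[:1],(480,-10),0,[.2,.4]))
for c,d in V: print(lm(c,d,'carton_small'))
E
```

```text
{'time_s': np.float64(34.85), 'eef_pos': array([475.681, -66.703,  43.105]), 'ee_rot': array([-0.,  1.,  0., -0.]), 'joints': array([-0.384,  0.512,  1.852,  0.   ,  0.778,  1.186]), 'force': array([-0.024, -0.2  , -0.924]), 'grip_width': np.float64(0.001), 'grip_force': np.float64(0.0)}
(array([4.80479e+02, 6.39500e+00, 3.68000e-01]), np.float64(0.191), 1)
[(0.81, array([337.7, 112.7,  -3.7])), (0.78, array([4.811e+02, 5.000e+00, 1.000e-01])), (0.59, array([ 2.473e+02,  2.536e+02, -2.000e-01]))]
[(0.64, array([340.3, 106.3,   3.7])), (0.5, array([478. ,   2.3,  -2.2]))]
```

>>> step_arm --increments '[{"dx":0,"dy":-0.4,"dz":0,"wx":0,"wy":0,"wz":0},{"dx":0,"dy":-0.4,"dz":0,"wx":0,"wy":0,"wz":0},{"dx":0,"dy":-0.2,"dz":0,"wx":0,"wy":0,"wz":0},{"dx":0,"dy":0.8,"dz":0,"wx":0,"wy":0,"wz":0},{"dx":0,"dy":0.5,"dz":-1,"wx":0,"wy":0,"wz":0}]'

```text
time_s: 35.5
eef_pos: [474.4, -74.3, 66.4]
ee_rot: [-0.001, 1.0, 0.0, -0.002]
force: [1.2, -0.3, -0.2]
grip_width: 0.002
grip_force: 0.0
```

>>> step_arm --increments '[{"dx":0,"dy":0,"dz":-1,"wx":0,"wy":0,"wz":0},{"dx":0,"dy":0,"dz":-1,"wx":0,"wy":0,"wz":0},{"dx":-1,"dy":0,"dz":-1,"wx":0,"wy":0,"wz":0},{"dx":-1,"dy":0,"dz":0,"wx":0,"wy":0,"wz":0},{"dx":-1,"dy":0,"dz":0,"wx":0,"wy":0,"wz":0}]'

```text
time_s: 36.0
eef_pos: [400.1, -74.4, 143.6]
ee_rot: [0.0, 1.0, 0.0, 0.001]
force: [0.3, -0.2, -0.1]
grip_width: -0.001
grip_force: 0.0
```

```bash
python3 - <<'E'
from h import *
V=[(c,cap(c)) for c in('scene','top')]
s=state()
print(fit('carton_small',V[:1],(482,28),0,[.2,.4]))
for c,d in V: print(lm(c,d,'carton_small'))
p,R=plan((380,20,143),down(0))
plan((380,20,40),R,p,R)
E
```

```text
{'time_s': np.float64(36.1), 'eef_pos': array([398.769, -74.028, 143.144]), 'ee_rot': array([-0.   ,  1.   , -0.   , -0.001]), 'joints': array([-0.474,  0.194,  1.983, -0.   ,  0.966,  1.097]), 'force': array([0.173, 0.916, 0.87 ]), 'grip_width': np.float64(-0.001), 'grip_force': np.float64(0.0)}
(array([4.79002e+02, 3.06100e+01, 3.34000e-01]), np.float64(0.034), 1)
[(0.9, array([246.6, 252.4,  -3. ])), (0.77, array([ 4.811e+02,  2.640e+01, -2.000e-01])), (0.69, array([341.2, 113.4,   1. ]))]
[(0.96, array([245.7, 251.7,  -2.9])), (0.67, array([340.6, 110.5,   3.7])), (0.57, array([480.5,  29.8,  -1.7]))]
turn total [ 0.   -0.01 -0.  ] rows 1 each [ 0.004 -0.007 -0.   ]
shift total [-0.86 -3.79  0.01] rows 4 each [-0.214 -0.949  0.004]
turn total [0. 0. 0.] rows 1 each [0. 0. 0.]
shift total [0.   0.   4.12] rows 5 each [0.    0.    0.824]
```

>>> step_arm --increments '[{"dx":-0.03,"dy":-0.92,"dz":0,"wx":0,"wy":0,"wz":0},{"dx":-0.03,"dy":-0.92,"dz":0,"wx":0,"wy":0,"wz":0},{"dx":-0.03,"dy":-0.92,"dz":0,"wx":0,"wy":0,"wz":0},{"dx":-0.03,"dy":-0.92,"dz":0,"wx":0,"wy":0,"wz":0},{"dx":0,"dy":0,"dz":0,"wx":0,"wy":0,"wz":0}]' --fingers 45

```text
time_s: 36.75
eef_pos: [398.2, 19.0, 143.0]
ee_rot: [-0.0, 1.0, 0.001, -0.0]
force: [-0.1, 0.4, 1.0]
grip_width: 0.526
grip_force: 0.0
```

>>> step_arm --increments '[{"dx":0,"dy":0,"dz":0.82,"wx":0,"wy":0,"wz":0},{"dx":0,"dy":0,"dz":0.82,"wx":0,"wy":0,"wz":0},{"dx":0,"dy":0,"dz":0.82,"wx":0,"wy":0,"wz":0},{"dx":0,"dy":0,"dz":0.82,"wx":0,"wy":0,"wz":0},{"dx":0,"dy":0,"dz":0.82,"wx":0,"wy":0,"wz":0}]'

```text
time_s: 37.25
eef_pos: [398.5, 16.6, 39.7]
ee_rot: [0.0, 1.0, -0.0, 0.0]
force: [1.0, -0.2, 1.0]
grip_width: 0.524
grip_force: 0.0
```

>>> step_arm --increments '[{"dx":0.3,"dy":0,"dz":0,"wx":0,"wy":0,"wz":0},{"dx":0.4,"dy":0,"dz":0,"wx":0,"wy":0,"wz":0},{"dx":0.4,"dy":0,"dz":0,"wx":0,"wy":0,"wz":0},{"dx":0.4,"dy":0,"dz":0,"wx":0,"wy":0,"wz":0},{"dx":0.4,"dy":0,"dz":0,"wx":0,"wy":0,"wz":0}]'

```text
time_s: 37.75
eef_pos: [446.4, 17.1, 41.2]
ee_rot: [0.0, 1.0, 0.0, 0.0]
force: [-1.9, 1.1, 0.6]
grip_width: 0.527
grip_force: 1.1
```

>>> step_arm --increments '[{"dx":0.4,"dy":0,"dz":0,"wx":0,"wy":0,"wz":0},{"dx":0.4,"dy":0,"dz":0,"wx":0,"wy":0,"wz":0},{"dx":0.4,"dy":0,"dz":0,"wx":0,"wy":0,"wz":0},{"dx":0.4,"dy":0,"dz":0,"wx":0,"wy":0,"wz":0},{"dx":0.4,"dy":0,"dz":0,"wx":0,"wy":0,"wz":0}]'

```text
time_s: 38.25
eef_pos: [496.1, 17.0, 40.7]
ee_rot: [0.0, 1.0, -0.0, -0.0]
force: [-3.7, 0.0, 2.0]
grip_width: 0.532
grip_force: 1.5
```

```bash
python3 - <<'E'
from h import *
V=[(c,cap(c)) for c in('scene','top')]
s=state()
print(fit('carton_small',V[:1],(545,18),0,[.2,0]))
for c,d in V: print(lm(c,d,'carton_small'))
E
```

```text
{'time_s': np.float64(38.35), 'eef_pos': array([496.831,  16.819,  40.755]), 'ee_rot': array([ 0.   ,  1.   , -0.   ,  0.001]), 'joints': array([-0.202,  0.542,  1.805, -0.   ,  0.793,  1.369]), 'force': array([ 0.734, -0.957, -0.868]), 'grip_width': np.float64(0.527), 'grip_force': np.float64(0.0)}
(array([ 5.55958e+02,  1.60480e+01, -4.30000e-02]), np.float64(0.097), 1)
[(0.9, array([ 2.474e+02,  2.551e+02, -1.000e-01])), (0.68, array([553.9,  13.1,   1.4])), (0.52, array([339.3, 115.3,   0.6]))]
[(0.58, array([557.7,  13.9,  -1.2]))]
```

>>> step_arm --increments '[{"dx":0.4,"dy":0,"dz":0,"wx":0,"wy":0,"wz":0},{"dx":0.4,"dy":0,"dz":0,"wx":0,"wy":0,"wz":0},{"dx":0.4,"dy":0,"dz":0,"wx":0,"wy":0,"wz":0},{"dx":0.4,"dy":0,"dz":0,"wx":0,"wy":0,"wz":0},{"dx":0.4,"dy":0,"dz":0,"wx":0,"wy":0,"wz":0}]'

```text
time_s: 39.0
eef_pos: [545.1, 17.1, 40.5]
ee_rot: [0.0, 1.0, -0.0, -0.001]
force: [-0.9, 0.2, -0.3]
grip_width: 0.524
grip_force: 0.7
```

>>> step_arm --increments '[{"dx":0.4,"dy":0,"dz":0,"wx":0,"wy":0,"wz":0},{"dx":0.4,"dy":0,"dz":0,"wx":0,"wy":0,"wz":0},{"dx":0.4,"dy":0,"dz":0,"wx":0,"wy":0,"wz":0},{"dx":0.4,"dy":0,"dz":0,"wx":0,"wy":0,"wz":0},{"dx":0.4,"dy":0,"dz":0,"wx":0,"wy":0,"wz":0}]'

```text
time_s: 39.5
eef_pos: [595.0, 17.1, 40.5]
ee_rot: [0.0, 1.0, -0.0, -0.001]
force: [-1.8, 0.2, 1.4]
grip_width: 0.526
grip_force: 1.0
```

>>> step_arm --increments '[{"dx":0.4,"dy":0,"dz":0,"wx":0,"wy":0,"wz":0},{"dx":0.4,"dy":0,"dz":0,"wx":0,"wy":0,"wz":0},{"dx":0.4,"dy":0,"dz":0,"wx":0,"wy":0,"wz":0},{"dx":0.3,"dy":0,"dz":0,"wx":0,"wy":0,"wz":0},{"dx":0.2,"dy":0,"dz":0,"wx":0,"wy":0,"wz":0}]'

```text
time_s: 40.0
eef_pos: [637.9, 17.0, 40.5]
ee_rot: [0.0, 1.0, -0.0, -0.0]
force: [-1.9, 0.3, 0.4]
grip_width: 0.526
grip_force: 1.1
```

>>> step_arm --increments '[{"dx":0.15,"dy":0,"dz":0,"wx":0,"wy":0,"wz":0},{"dx":0.15,"dy":0,"dz":0,"wx":0,"wy":0,"wz":0},{"dx":0.1,"dy":0,"dz":0,"wx":0,"wy":0,"wz":0},{"dx":0.1,"dy":0,"dz":0,"wx":0,"wy":0,"wz":0},{"dx":0.08,"dy":0,"dz":0,"wx":0,"wy":0,"wz":0}]'

```text
time_s: 40.5
eef_pos: [652.4, 17.0, 40.6]
ee_rot: [0.0, 1.0, -0.0, -0.0]
force: [-1.5, -0.2, -0.5]
grip_width: 0.527
grip_force: 0.5
```

>>> step_arm --increments '[{"dx":0.15,"dy":0,"dz":0,"wx":0,"wy":0,"wz":0},{"dx":0.1,"dy":0,"dz":0,"wx":0,"wy":0,"wz":0},{"dx":0.1,"dy":0,"dz":0,"wx":0,"wy":0,"wz":0}]'

```text
time_s: 40.8
eef_pos: [661.3, 17.0, 40.7]
ee_rot: [0.0, 1.0, -0.0, -0.0]
force: [-1.6, -0.4, -0.1]
grip_width: 0.523
grip_force: 0.7
```

>>> step_arm --increments '[{"dx":0.08,"dy":0,"dz":0,"wx":0,"wy":0,"wz":0},{"dx":0.06,"dy":0,"dz":0,"wx":0,"wy":0,"wz":0}]'

```text
time_s: 41.0
eef_pos: [664.7, 17.0, 40.7]
ee_rot: [0.0, 1.0, -0.0, -0.0]
force: [-1.9, -0.9, 0.2]
grip_width: 0.524
grip_force: 0.8
```

>>> step_arm --increments '[{"dx":0.06,"dy":0,"dz":0,"wx":0,"wy":0,"wz":0}]'

```text
time_s: 41.1
eef_pos: [666.1, 17.0, 40.7]
ee_rot: [0.0, 1.0, -0.0, -0.0]
force: [-1.5, 0.1, 0.0]
grip_width: 0.526
grip_force: 0.8
```

>>> step_arm --increments '[{"dx":0.05,"dy":0,"dz":0,"wx":0,"wy":0,"wz":0}]'

```text
time_s: 41.2
eef_pos: [667.4, 17.0, 40.7]
ee_rot: [0.0, 1.0, -0.0, -0.0]
force: [-1.1, -0.2, 0.6]
grip_width: 0.531
grip_force: 0.8
```

>>> step_arm --increments '[{"dx":0.06,"dy":0,"dz":0,"wx":0,"wy":0,"wz":0}]'

```text
time_s: 41.3
eef_pos: [668.2, 17.1, 40.6]
ee_rot: [0.0, 1.0, -0.0, -0.001]
force: [-11.7, 0.6, 7.5]
grip_width: 0.529
grip_force: 6.0
```

>>> step_arm --increments '[{"dx":0.06,"dy":0,"dz":0,"wx":0,"wy":0,"wz":0}]'

```text
time_s: 41.4
eef_pos: [668.2, 17.1, 40.7]
ee_rot: [0.0, 1.0, 0.0, -0.004]
force: [-23.4, -0.6, 13.9]
grip_width: 0.527
grip_force: 11.8
```

>>> step_arm --increments '[{"dx":0.05,"dy":0,"dz":0,"wx":0,"wy":0,"wz":0}]'

```text
time_s: 41.5
eef_pos: [668.3, 17.1, 40.7]
ee_rot: [-0.0, 1.0, 0.0, -0.005]
force: [-31.2, -1.2, 17.8]
grip_width: 0.527
grip_force: 15.7
```

Firm contact with the rail. Back off and check everything.

>>> step_arm --increments '[{"dx":-0.5,"dy":0,"dz":0,"wx":0,"wy":0,"wz":0},{"dx":-1,"dy":0,"dz":0,"wx":0,"wy":0,"wz":0},{"dx":-1,"dy":0,"dz":0,"wx":0,"wy":0,"wz":0},{"dx":-1,"dy":0,"dz":-1,"wx":0,"wy":0,"wz":0},{"dx":-1,"dy":0,"dz":-1,"wx":0,"wy":0,"wz":0}]'

```text
time_s: 42.0
eef_pos: [558.1, 17.1, 91.0]
ee_rot: [0.0, 1.0, -0.0, -0.0]
force: [1.7, -0.2, 1.2]
grip_width: 0.526
grip_force: 0.0
```

>>> step_arm --increments '[{"dx":-1,"dy":0,"dz":-1,"wx":0,"wy":0,"wz":0},{"dx":-1,"dy":0,"dz":-1,"wx":0,"wy":0,"wz":0},{"dx":-1,"dy":0,"dz":-1,"wx":0,"wy":0,"wz":0},{"dx":-1,"dy":0,"dz":-1,"wx":0,"wy":0,"wz":0},{"dx":0,"dy":0,"dz":0,"wx":0,"wy":0,"wz":0}]'

```text
time_s: 42.5
eef_pos: [458.7, 17.1, 193.8]
ee_rot: [0.001, 1.0, -0.0, 0.003]
force: [1.2, -0.6, -0.0]
grip_width: 0.527
grip_force: 0.0
```

```bash
python3 - <<'E'
from h import *
V=[(c,cap(c)) for c in('scene','top')]
s=state()
for c,d in V:
    for n in('carton_small','carton_large','scanner','pad','belt'): print(c,n,[x for x in lm(c,d,n) if x[0]>.4])
print(fit('carton_small',V,(722,15),0,[0]),fit('carton_large',V,(702,-175),0,[0]))
a=V[0][1]['frame'][140:300,60:340]; b=V[1][1]['frame'][80:240,150:430]
cv2.imwrite('pics/f.png',cv2.resize(np.vstack([a,b]),None,fx=1.85,fy=1.85,interpolation=cv2.INTER_CUBIC))
E
```

```text
{'time_s': np.float64(42.6), 'eef_pos': array([459.557,  16.947, 191.117]), 'ee_rot': array([ 0.   ,  1.   , -0.   ,  0.001]), 'joints': array([-0.219,  0.236,  1.781, -0.   ,  1.123,  1.352]), 'force': array([ 0.63 ,  0.782, -0.012]), 'grip_width': np.float64(0.528), 'grip_force': np.float64(0.0)}
scene carton_small [(0.78, array([247.9, 255.9,  -1.7])), (0.72, array([ 7.264e+02,  1.290e+01, -3.000e-01])), (0.59, array([338.8, 111.5,  -1.1]))]
scene carton_large [(0.75, array([ 704.7, -180.2,    3.5]))]
scene scanner [(0.56, array([ 449.9, -411.4,    4.9]))]
scene pad [(0.78, array([ 450.9, -406.7,    1.2]))]
scene belt [(0.86, array([680. , -24.6,  -0.9]))]
top carton_small [(0.92, array([728.4,   9.8,   3. ])), (0.67, array([247.2, 251.1,  -0.4])), (0.55, array([ 449.5, -416.2,    2.5]))]
top carton_large [(0.61, array([ 450.5, -411.5,    5. ])), (0.58, array([ 708.1, -181.3,    0.9])), (0.57, array([ 451. , -412.5,    0.7]))]
top scanner [(0.72, array([ 450. , -414.4,    4.1]))]
top pad [(0.67, array([ 449.8, -413.2,    2.8]))]
top belt [(0.72, array([ 6.796e+02, -2.780e+01, -4.000e-01])), (0.7, array([ 271.8, -304.7,   -1.2]))]
(array([ 7.24808e+02,  1.32700e+01, -2.10000e-02]), np.float64(0.146), 2) (array([ 7.05026e+02, -1.77027e+02,  1.00000e-03]), np.float64(0.125), 2)
```

View pics/f.png

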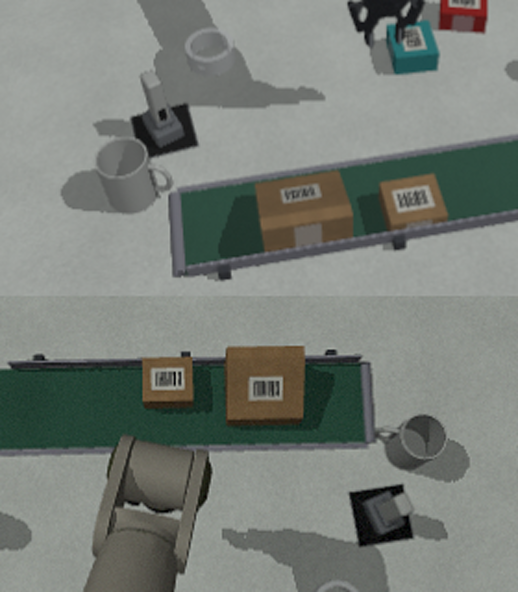

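Both brown cartons sit square against the rail (large at (265,385), small at (168,380) in the lower half), the scanner is upright on its pad (385,510), and the arm is clear. Hand in.

```bash
python3 -c "from rig import finish_job; print(finish_job())"
```

```text
the job is handed in; nothing more can be done
None
```

The job is handed in, with no verdict returned: I read the large then the small carton (there was no medium one; the small was read again after it was knocked aside), stood the scanner on its pad, and pushed both cartons square against the rail.

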